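# Clamp a brittle graft block and keep it gripped

### The arm

A 6-joint arm with a two-finger parallel gripper is mounted at the origin on a cart in front of the work surface, level with it; the furniture and walls round the work are solid. World frame = base frame: x ahead of the robot, y to its left, z up, the work surface at z = 0. Lengths are in m, angles in degrees, forces in N, time in s.
With the tool pointing down it reaches from about 0.35 to 0.875 m from the base axis. Payload 4.2 kg.
Tool frame: the origin (TCP) lies between the finger pads, 19 mm behind the fingertips; this is the grasp point; z points along the fingers, y is the line along which they close (so a half turn about z gives the same grasp; the last joint's range is limited). The gripper opens to 87 mm and grips with 3 to 60 N. Pads are 19 mm wide; open, the fingers measure 117 mm over their backs; the gripper's body (75 mm by 190 mm) begins 51 mm behind the grasp point.
Start: joints at [-54.167, 22.042, 0.453, 0, -68.411, -14.817], TCP at [0.224, -0.583, 0.241] pointing down, gripper open.
Joint ranges: [-179.83, 179.83], [-69.29, 118.12], [-61.27, 80.66], [-181.25, 117.63], [-171.15, -9.14], [-177.46, 177.46]. Speed limits (degrees/s): [159.86, 159.86, 180, 180, 180, 180].

### API

Orientations are given as a 3x3 rotation matrix whose columns are the frame's x, y, z axes.
In Python, from station import sense, capture, finish_job, silhouettes, landmark_of gives the robot as it stands.
- The arm moves only by the tool step_arm, never from a script. Its arguments are lists of equal length, an entry for each row: "linear": the shift along the tool's x, y, z in mm, a list of three; "delta_rot": the turn, a rotation vector about the tool's x, y, z in rad, a list of three; "grip": the finger opening in mm, from 0 to 87. A call has 1 to 10 rows; each row shifts and turns the commanded pose from where the row before left it, along the tool's axes as they then stand; what a row does not reach is not made up. A row lasts 1/8 s, in which the tool goes at most 62.5 mm and 10.7 degrees, less where a joint would pass 70% of its speed; a pose out of reach is approached as far as the arm can. A call with a gripper value outside its range is refused whole. The fingers move at their own pace and stop on an object; the grip force is fixed at half the most. Time passes only in rows, so rows that do not move let the fingers close. It gives the time, the measured TCP pose, the force, the opening and the grip force at its end, in the units of the state.
- sense(): the state, without advancing time (a new reading comes with each control period).
- capture(name): name is "scene" or "side" or "wrist"; returns a dict with "img" (384x512x3 uint8, red, green, blue), "fx", "fy", "cx", "cy" (pixels), "world_to_cam" (4x4, takes a point from world to camera coordinates); the wrist camera has in their place "mount" (4x4, takes a point from camera to tool coordinates, whose origin is the TCP and whose axes are the flange's). Camera axes: x right, y up, looking along -z (the intrinsics and any distortion apply to the point x, -y, -z); pixel columns grow to the right and rows downward; lengths in m; the calibration is good to about 2 mm. A picture is of the moment at which its call begins: read the wrist's pose just before it. There is no depth.
- finish_job(): hands the job in; it is judged then, once.
Trained networks look in the newest picture that a camera, given by its name, has taken for a name from the list of things; names that differ only in an ending like _2 or _b are one class to them, and where a whole thing is asked for, a point or a joint stands for the part that bears it (a point fixed in the world has none). Each returns a list of dicts, best first, with "score" (0 to 1); they miss things now and then, are a little off and sometimes report something else, mostly with a low value. They report only what shows in the picture. A call takes as long as a camera call. They do not tell look-alikes from the thing itself.
- silhouettes(camera, label): "mask" (384x512 bool, what is visible of it) and "point" ([column, row] in pixels, amid what is visible of it).
- landmark_of(camera, label): "point" ([column, row] in pixels: a listed point, or the origin of a listed thing).
The state is a dict: "time_s": time; "joints": joint angles; "joint_velocities": joint speeds; "effort": joint torques, N m; "tcp_pos": TCP position; "ee_rot": TCP orientation; "wrist_force": force on the tool from outside, world axes, zero at the start; "moment": the same for the moment, N m; "gripper_width": opening from 0.0 (shut) to 1.0 (fully open); "gripper_force": force on a finger pad.
Only numpy, scipy, OpenCV 4.12 (cv2) and the standard library are available. Lean on these libraries where they do the work, as an engineer would, in place of code of your own. Each camera call takes 0.05 s, during which the arm holds its last target. There are 200 camera calls.

### The job

Take the ivory bone-graft block out of the kidney dish, lay it flat on the clamp's white bed with its long side along the bar and its end against the fixed jaw, and let go of it. Then pump the orange trigger, squeezing it towards the grip and letting it spring right back, until the blue jaw presses on the block with its spring cushion about half squeezed in; never bottom the cushion out, which would crush the block, move the jaw by the trigger only, and do not shift the suture packet or the vial lying by the work. Finish while still holding the trigger squeezed, so that the block stays gripped for drilling.

Things in the scene. Friction and masses are not known exactly. Their poses are not given: they have to be found in the camera images.
- graft: ivory porous bone-graft block, brittle, 30 mm long (its x) by 24 by 24 mm, 20 to 45 g, lying flat in the kidney dish; origin at the centre of its underside, z up. Grip it across the 24 mm width (along its y)
- dish: brown pulp kidney dish 142x300x42 mm, rim 42 mm high, floor 3 mm thick; origin at the centre of its underside, its y along the 300 mm length. The block lies near its middle with its 24 mm width roughly along the dish's length; flat floor about +-35 mm in x, +-110 mm in y
- clamp: bench clamp, fixed to the table for this job, steel base 228x74 mm; origin on the table under the trigger's pin; x runs along the bar from the pistol grip to the fixed jaw, y across, z up. White bed: top at z 22 mm, x 65 to 131, y +-20. Fixed jaw: face at x 131 mm, 36 mm wide, top at z 52. Black upright grip: x -43 to -27, top at z 142; side plates (y +-16) up to z 84
- seat (a point): where the centre of the block's underside belongs: on the bed's top, 15 mm in front of the fixed jaw's face (in the clamp's frame x 116, y 0, z 22 mm); same axes as the clamp
- squeeze_point (a point): midway between the outer faces of grip and trigger when the trigger is fully squeezed (then about 38 mm apart along the clamp's x; 48 mm when free), 122 mm above the table. From above with the fingers closing along the clamp's x and the TCP here, opening to 76 mm or more frees the trigger and closing towards 32 mm with 20 N squeezes it fully, to its stop
- trigger_pad (a point): front face (away from the grip) of the orange trigger, 48 mm above its pin; the trigger is 18 mm wide, 10 mm thick, top at z 142 mm; the pin is at z 74 mm
- jaw_face (a point): centre of the blue pad (26x20 mm) of the moving jaw; it travels along the clamp's x at z 36 mm towards the fixed jaw
- trigger (a joint): trigger angle, 0 free (spring), 0.28 rad fully squeezed (stop); takes 4 to 16 N at the fingers. Squeezing drives the toothed bar and jaw forward, releasing leaves them (friction brake, 14 N). A full squeeze adds about 4 mm of jaw travel (the first one 1 to 5 mm, those against the block 0 to 4 mm); let it spring back below 0.05 rad before each squeeze, about 0.4 s
- jaw (a joint): travel of the ratchet bar and jaw, m, grows towards the fixed jaw; starts at 0.005 to 0.017. With the cushion free the pad's face stands at x = 0.074 + this value in the clamp's frame
- cushion (a joint): how far the jaw's spring cushion is squeezed in, m: 0 free, 0.010 bottomed out; about 1 N per mm, so it reads the force on the block
- pack: flat suture packet 98x57x13 mm lying on the table between clamp and dish; to be left alone
- vial: closed vial with dark red filling and purple cap, 15x75x15 mm, lying to the right of the dish; to be left alone
Things that resemble listed ones, but are neither listed nor needed, are in the scene too. There is more than one size of the graft; the one meant has the size given above.

How it is judged:
By the outcome, as a careful person would: the job done as asked, in the order asked, and still so for the second after the job is handed in, while the arm keeps its last pose, push and grip.
It also fails if it takes over 67 s, if anything falls off the work surface, if the arm or the gripper's body presses on something with over 40 N, if the wrist force passes 120 N, or if a joint passes its speed limit or range.

## Working session

There is one attempt and no reset: what is moved stays moved. The work goes in short steps, Python scripts to look and compute and a tool call to move; the robot and the scene stay as the last step left them, time stands still between calls to the robot, and variables do not carry over. Pictures are saved under pics/ and viewed, at most 10 in all, crops included, and the job is handed in when it is done.

Besides the shell and the picture viewer there is one more tool, called in YAML: its name, and indented under it one key for each argument. step_arm: Moves the arm, as the interface text tells. Its arguments: {"type":"object","properties":{"linear":{"type":"array"},"delta_rot":{"type":"array"},"grip":{"type":"array"}},"required":["linear","delta_rot","grip"]}

```bash
mkdir -p pics; ls
cat > h.py <<'E'
import numpy as np, cv2
from station import sense, capture, finish_job, silhouettes, landmark_of
def cam(name):
    s=sense(); c=capture(name)
    if "world_to_cam" in c: T=np.linalg.inv(np.array(c["world_to_cam"]))
    else:
        W=np.eye(4); W[:3,:3]=np.array(s["ee_rot"]); W[:3,3]=s["tcp_pos"]; T=W@np.array(c["mount"])
    c["T"]=T; return c
def ray(c,p):
    d=np.array([(p[0]-c["cx"])/c["fx"],-(p[1]-c["cy"])/c["fy"],-1.]); return c["T"][:3,3],c["T"][:3,:3]@d
def onz(c,p,z):
    o,d=ray(c,p); return o+d*(z-o[2])/d[2]
def tri(cs,ps):
    A=np.zeros((3,3));b=np.zeros(3)
    for c,p in zip(cs,ps):
        o,d=ray(c,p); d=d/np.linalg.norm(d); M=np.eye(3)-np.outer(d,d); A+=M;b+=M@o
    return np.linalg.solve(A,b)
def proj(c,X):
    q=np.linalg.inv(c["T"])@np.append(X,1); return np.array([c["cx"]+c["fx"]*q[0]/-q[2],c["cy"]-c["fy"]*q[1]/-q[2]])
def save(c,n): cv2.imwrite("pics/"+n,c["img"][:,:,::-1])
E
python3 - <<'E'
from h import *
np.set_printoptions(precision=3,suppress=True)
s=sense(); print(s["time_s"],s["ee_rot"],s["tcp_pos"])
ims=[]
for n in ["scene","side","wrist"]:
    c=cam(n); ims.append(c["img"]); print(n,{k:v for k,v in c.items() if k not in("img","T","world_to_cam")},c["T"][:3,3])
    for l in ["graft","dish","clamp","seat","squeeze_point","trigger_pad","jaw_face","pack","vial"]:
        r=landmark_of(n,l); print(l,[(np.round(x["point"]),round(x["score"],2)) for x in r[:3]], [onz(c,x["point"],{"graft":.003,"seat":.022,"squeeze_point":.122,"trigger_pad":.122,"jaw_face":.036}.get(l,0)) for x in r[:2]])
cv2.imwrite("pics/a.png",cv2.resize(ims[0],(800,600))[:,:,::-1])
cv2.imwrite("pics/b.png",cv2.resize(ims[1],(800,600))[:,:,::-1])
E
```

```text
pics
0.0 [[-0.934 -0.358 -0.001]
 [-0.358  0.934  0.002]
 [ 0.     0.002 -1.   ]] [ 0.224 -0.583  0.24 ]
scene {'fx': 404.40831467691913, 'fy': 404.40831467691913, 'cx': 248.11232624429087, 'cy': 187.40876880604583} [-0.17   0.73   0.957]
graft [(array([245., 205.]), 0.71), (array([239., 189.]), 0.59), (array([292., 193.]), 0.56)] [array([ 0.597, -0.113,  0.003]), array([ 0.678, -0.168,  0.003])]
dish [(array([287., 194.]), 0.91)] [array([ 0.524, -0.27 ,  0.   ])]
clamp [(array([175., 276.]), 0.89)] [array([ 0.534,  0.274, -0.   ])]
seat [(array([203., 250.]), 0.63)] [array([0.533, 0.156, 0.022])]
squeeze_point [(array([160., 249.]), 0.82), (array([205., 249.]), 0.65)] [array([0.551, 0.297, 0.122]), array([0.455, 0.214, 0.122])]
trigger_pad [(array([173., 243.]), 0.55), (array([163., 250.]), 0.28)] [array([0.542, 0.258, 0.122]), array([0.541, 0.293, 0.122])]
jaw_face [(array([197., 249.]), 0.62)] [array([0.539, 0.176, 0.036])]
pack [(array([269., 229.]), 0.7)] [array([ 0.451, -0.073,  0.   ])]
vial [(array([320., 178.]), 0.45)] [array([ 0.488, -0.442, -0.   ])]
side {'fx': 419.945287
[... 670 characters left out ...]
gger_pad [(array([238., 142.]), 0.73)] [array([0.534, 0.221, 0.122])]
jaw_face [(array([240., 173.]), 0.43)] [array([0.531, 0.168, 0.036])]
pack [(array([221., 221.]), 0.65)] [array([ 0.437, -0.06 ,  0.   ])]
vial [(array([271., 319.]), 0.77)] [array([ 0.478, -0.444,  0.   ])]
wrist {'fx': 279.85091687551, 'fy': 279.85091687551, 'cx': 256.8455400579634, 'cy': 191.49957861004287, 'mount': array([[ 0.   ,  0.965,  0.261,  0.072],
       [ 1.   , -0.   ,  0.   ,  0.001],
       [ 0.   ,  0.261, -0.965, -0.144],
       [ 0.   ,  0.   ,  0.   ,  1.   ]])} [ 0.157 -0.608  0.385]
graft [] []
dish [] []
clamp [] []
seat [] []
squeeze_point [] []
trigger_pad [] []
jaw_face [] []
pack [] []
vial [] []
```

View pics/a.png

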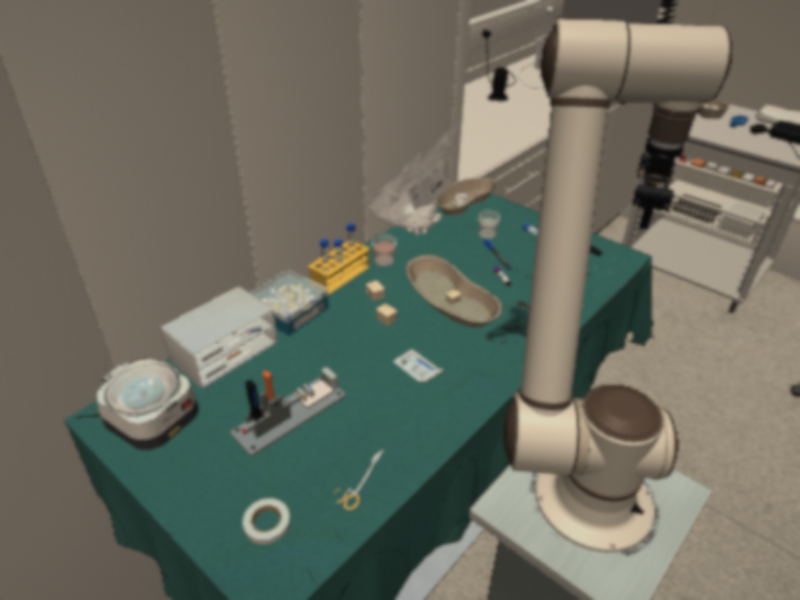

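View pics/b.png

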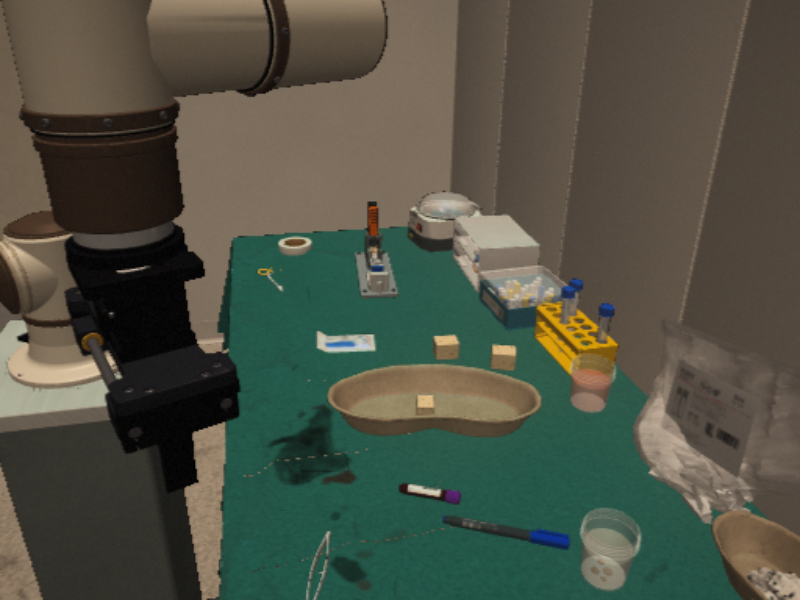

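The scene view shows the clamp at about (290,405), with the graft candidates at (453,296) in the dish and (375,290) and (387,313) on the cloth. In the side view the in-dish block is at (425,404). The dish's length runs along world x and the clamp's x points towards −y. I'll move above the dish.

step_arm:
  linear:
    - [-49,22,7]
    - [-49,22,7]
    - [-49,22,7]
    - [-49,22,7]
    - [-49,22,7]
    - [-49,22,7]
    - [-49,22,7]
    - [-49,22,7]
  delta_rot:
    - [0,0,0]
    - [0,0,0]
    - [0,0,0]
    - [0,0,0]
    - [0,0,0]
    - [0,0,0]
    - [0,0,0]
    - [0,0,0]
  grip: [87,87,87,87,87,87,87,87]

```text
time_s: 2.5
tcp_pos: [0.5282, -0.2772, 0.1853]
ee_rot: [[-0.933, -0.359, 0.001], [-0.359, 0.933, -0.0], [-0.0, -0.001, -1.0]]
wrist_force: [-0.2, -1.0, 0.0]
gripper_width: 0.998
gripper_force: 0.0
```

step_arm:
  linear:
    - [0,0,0]
    - [0,0,0]
    - [0,0,0]
    - [0,0,0]
    - [0,0,0]
    - [0,0,0]
    - [0,0,0]
  delta_rot:
    - [0,0,-0.172]
    - [0,0,-0.172]
    - [0,0,-0.172]
    - [0,0,-0.172]
    - [0,0,-0.172]
    - [0,0,-0.172]
    - [0,0,-0.172]
  grip: [87,87,87,87,87,87,87]

```text
time_s: 3.38
tcp_pos: [0.527, -0.2785, 0.1853]
ee_rot: [[0.006, -1.0, 0.0], [-1.0, -0.006, -0.0], [0.0, -0.0, -1.0]]
wrist_force: [-1.1, 0.3, 0.9]
gripper_width: 1.001
gripper_force: 0.0
```

```bash
cat > look.py <<'E'
from h import *
import sys
np.set_printoptions(precision=4,suppress=True)
def pose():
    s=sense(); R=np.array(s["ee_rot"]); print("t",s["time_s"],"tcp",np.array(s["tcp_pos"]),"yaw",np.degrees(np.arctan2(R[1,0],R[0,0])),"j6",s["joints"][5],"z",R[:,2],"w",s["gripper_width"]*87,s["gripper_force"],np.array(s["wrist_force"])); return s
E
python3 - <<'E'
from look import *
pose()
c=cam("wrist"); save(c,"w1.png")
for l,z in [("graft",.003),("dish",0),("pack",0),("clamp",0)]:
    for x in landmark_of("wrist",l)[:3]: print(l,np.round(x["point"]),round(x["score"],2),onz(c,x["point"],z))
for x in silhouettes("wrist","graft")[:3]:
    m=x["mask"].astype(np.uint8); pts=cv2.findContours(m,0,1)[0]; p=max(pts,key=cv2.contourArea)[:,0]
    P=np.array([onz(c,q,.027)[:2] for q in p],np.float32)*1000; print(x["score"],x["point"],cv2.minAreaRect(P))
E
```

```text
t 3.375 tcp [ 0.527  -0.2785  0.1853] yaw -89.6708516590066 j6 12.634299315328436 z [ 0.0001 -0.0001 -1.    ] w 87.0655529167665 0.0 [-1.1369  0.3157  0.8669]
graft [208. 290.] 0.86 [ 0.5908 -0.1254  0.003 ]
graft [261. 178.] 0.84 [ 0.5209 -0.2785  0.003 ]
dish [254. 179.] 0.55 [ 0.5294 -0.2762  0.    ]
0.6 [262.5, 176.4] ((520.3800048828125, -283.28955078125), (33.1965217590332, 24.238056182861328), 77.43658447265625)
```

View pics/w1.png

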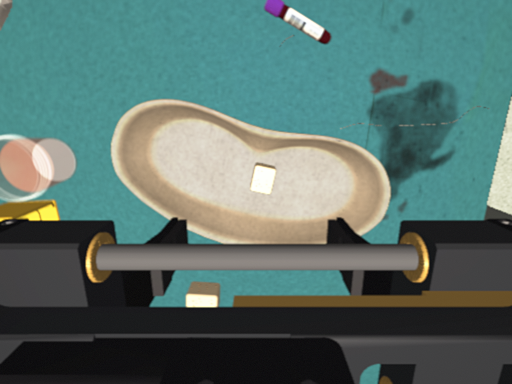

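The wrist view shows the 30x24 mm block in the dish at about (262,178), its long axis yawed about 12° from the gripper, and the vial well clear. I'll align, descend and grip.

step_arm:
  linear:
    - [1.5,6.5,10]
    - [0,0,30]
    - [0,0,40]
    - [0,0,40]
    - [0,0,25]
    - [0,0,14]
    - [0,0,0]
    - [0,0,0]
  delta_rot:
    - [0,0,0.1]
    - [0,0,0.1]
    - [0,0,0]
    - [0,0,0]
    - [0,0,0]
    - [0,0,0]
    - [0,0,0]
    - [0,0,0]
  grip: [87,87,87,87,87,87,87,60]

```text
time_s: 4.68
tcp_pos: [0.5214, -0.2803, 0.0274]
ee_rot: [[-0.199, -0.98, 0.002], [-0.98, 0.199, -0.001], [0.0, -0.002, -1.0]]
wrist_force: [-0.5, -0.2, 0.2]
gripper_width: 0.949
gripper_force: 0.0
```

step_arm:
  linear:
    - [0,0,0]
    - [0,0,0]
    - [0,0,0]
    - [0,0,0]
    - [0,0,0]
    - [0,0,0]
  delta_rot:
    - [0,0,0]
    - [0,0,0]
    - [0,0,0]
    - [0,0,0]
    - [0,0,0]
    - [0,0,0]
  grip: [40,30,24,18,18,18]

```text
time_s: 5.42
tcp_pos: [0.5204, -0.28, 0.0262]
ee_rot: [[-0.199, -0.98, -0.0], [-0.98, 0.199, 0.0], [0.0, 0.0, -1.0]]
wrist_force: [-0.2, -0.2, -0.3]
gripper_width: 0.288
gripper_force: 0.1
```

step_arm:
  linear:
    - [0,0,0]
    - [0,0,0]
    - [0,0,0]
  delta_rot:
    - [0,0,0]
    - [0,0,0]
    - [0,0,0]
  grip: [18,18,18]

```text
time_s: 5.8
tcp_pos: [0.5204, -0.28, 0.0262]
ee_rot: [[-0.199, -0.98, -0.0], [-0.98, 0.199, 0.0], [-0.0, 0.0, -1.0]]
wrist_force: [-0.5, -0.5, -1.1]
gripper_width: 0.275
gripper_force: 30.0
```

step_arm:
  linear:
    - [0,0,-20]
    - [0,0,-50]
    - [0,0,-50]
    - [0,0,-50]
    - [0,0,-50]
  delta_rot:
    - [0,0,0]
    - [0,0,0]
    - [0,0,-0.1]
    - [0,0,-0.1]
    - [0,0,0]
  grip: [18,18,18,18,18]

```text
time_s: 6.42
tcp_pos: [0.5201, -0.2799, 0.2479]
ee_rot: [[0.001, -1.0, 0.0], [-1.0, -0.001, 0.0], [-0.0, -0.0, -1.0]]
wrist_force: [0.5, -0.5, -1.2]
gripper_width: 0.272
gripper_force: 30.0
```

step_arm:
  linear:
    - [-30,-1,0]
    - [-59,-1,0]
    - [-59,-1,0]
    - [-59,-1,0]
    - [-59,-1,0]
    - [-59,-1,0]
    - [-59,-1,0]
    - [-59,-1,0]
    - [-59,-1,0]
    - [-25,-1,0]
  delta_rot:
    - [0,0,0]
    - [0,0,0]
    - [0,0,0]
    - [0,0,0]
    - [0,0,0]
    - [0,0,0]
    - [0,0,0]
    - [0,0,0]
    - [0,0,0]
    - [0,0,0]
  grip: [18,18,18,18,18,18,18,18,18,18]

```text
time_s: 7.68
tcp_pos: [0.53, 0.2497, 0.2459]
ee_rot: [[0.003, -1.0, -0.0], [-1.0, -0.003, 0.0], [-0.0, 0.0, -1.0]]
wrist_force: [-0.5, -0.5, -0.7]
gripper_width: 0.273
gripper_force: 30.0
```

Run:
```python
from look import *
pose()
Z={"graft":.003,"seat":.022,"squeeze_point":.122,"trigger_pad":.122,"jaw_face":.036}
C={n:cam(n) for n in ["wrist","side","scene"]}; save(C["wrist"],"w2.png")
for l in ["clamp","seat","squeeze_point","trigger_pad","jaw_face"]:
    cs=[];ps=[]
    for n,c in C.items():
        for x in landmark_of(n,l)[:1]: print(l,n,np.round(x["point"]),round(x["score"],2),onz(c,x["point"],Z.get(l,0))); cs.append(c);ps.append(x["point"])
    if len(cs)>1: print("  tri",tri(cs,ps))
```

```text
t 7.675 tcp [0.53   0.2497 0.2459] yaw -89.83946513603226 j6 -40.88480152928234 z [-0.0003  0.     -1.    ] w 23.733548311628745 29.999442994594574 [-0.4536 -0.4911 -0.7075]
clamp wrist [249. 180.] 0.81 [0.5407 0.2665 0.    ]
clamp side [238. 169.] 0.84 [0.5461 0.2919 0.    ]
clamp scene [165. 250.] 0.63 [ 0.6398  0.2269 -0.    ]
  tri [0.5544 0.2556 0.0414]
seat wrist [254.  90.] 0.96 [0.5331 0.1474 0.022 ]
seat side [241. 180.] 0.73 [0.5279 0.1438 0.022 ]
seat scene [206. 251.] 0.72 [0.5229 0.1536 0.022 ]
  tri [0.53   0.1488 0.0174]
squeeze_point wrist [238. 225.] 0.57 [0.5485 0.2869 0.122 ]
squeeze_point side [239. 138.] 0.55 [0.544 0.255 0.122]
squeeze_point scene [165. 249.] 0.86 [0.538  0.2892 0.122 ]
  tri [0.5483 0.2868 0.1126]
trigger_pad wrist [243. 196.] 0.65 [0.5431 0.2557 0.122 ]
trigger_pad side [239. 139.] 0.56 [0.5429 0.249  0.122 ]
trigger_pad scene [171. 243.] 0.4 [0.5451 0.2616 0.122 ]
  tri [0.545  0.2585 0.1189]
jaw_face wrist [252. 110.] 0.86 [0.5354 0.1724 0.036 ]
jaw_face side [243. 174.] 0.4 [0.5372 0.1627 0.036 ]
jaw_face scene [197. 251.] 0.43 [0.5318 0.1807 0.036 ]
  tri [0.5374 0.1744 0.0297]
```

View pics/w2.png

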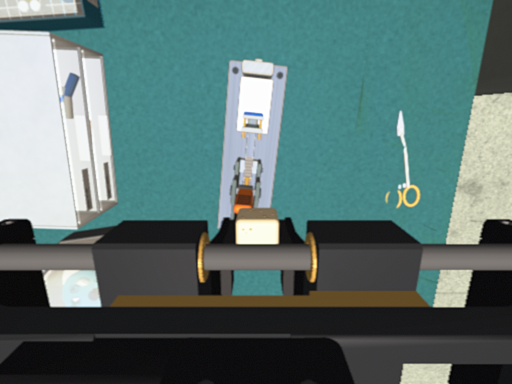

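The wrist view shows the clamp from above: bed at about (256,95), blue jaw at (253,120), fixed jaw at (258,67), trigger at (244,195). The clamp is tilted slightly. I'll measure the bed edges for the fine pose.

Run:
```python
from look import *
c=cam("wrist"); im=c["img"]
cr=im[50:220,205:300]; cv2.imwrite("pics/w2c.png",cv2.resize(cr,None,fx=3.5,fy=3.5,interpolation=cv2.INTER_CUBIC)[:,:,::-1])
m=(im.min(2)>215).astype(np.uint8); m[:60]=0;m[140:]=0;m[:,:225]=0;m[:,290:]=0
n,L,st,ce=cv2.connectedComponentsWithStats(m); print(st[1:])
for r in range(74,114,4):
    k=np.where(m[r])[0]
    if len(k): print(r,k[0],k[-1]+1,onz(c,(k[0],r+.5),.022)[:2],onz(c,(k[-1]+1,r+.5),.022)[:2])
for n,l in [("wrist","clamp")]:
    for x in silhouettes(n,l)[:1]:
        mm=x["mask"]
        for r in range(75,215,10):
            k=np.where(mm[r])[0]
            if len(k): a,b=onz(c,(k[0],r+.5),.008),onz(c,(k[-1]+1,r+.5),.008); print("base",r,k[0],k[-1]+1,(a+b)[:2]/2,a[0]-b[0])
print(im[60:80,256].tolist())
```

```text
[[ 243   63   30   13  318]
 [ 257   62    4    1    4]
 [ 237   79   37   56 1464]
 [ 247  121    1    3    3]
 [ 258  124    2    2    4]]
74 251 272 [0.5367 0.1273] [0.511  0.1273]
82 241 273 [0.5491 0.1364] [0.5097 0.1364]
86 241 273 [0.5492 0.1411] [0.5096 0.1411]
90 240 273 [0.5505 0.1458] [0.5095 0.1457]
94 240 272 [0.5506 0.1505] [0.5107 0.1504]
98 240 272 [0.5506 0.1552] [0.5106 0.1552]
102 239 272 [0.552 0.16 ] [0.5106 0.16  ]
106 239 271 [0.552  0.1648] [0.5117 0.1648]
110 239 271 [0.5521 0.1696] [0.5117 0.1696]
base 75 228 287 [0.5288 0.1266] 0.07503038252207545
base 85 227 286 [0.53   0.1385] 0.0756864104507407
base 95 227 285 [0.5307 0.1507] 0.07505968619815773
base 105 226 283 [0.5326 0.1631] 0.07442218978283655
base 115 225 282 [0.534  0.1757] 0.07509042819871603
base 125 225 281 [0.5347 0.1885] 0.07444127065732264
base 135 224 280 [0.5361 0.2016] 0.07512190144610842
base 145 223 279 [0.5375 0.2149] 0.07581509335779368
base 155 223 278 [0.5382 0.2284] 0.07515454702449098
base 165 222 276 [0.5404 0.2422] 0.07448198551687935
base 175 221 275 [0.5419 0.2563] 0.07518884019500771
base 185 221 274 [0.5427 0.2706] 0.07450330889589563
base 195 220 273 [0.5442 0.2852] 0.07522404392896898
base 205 219 271 [0.5465 0.3002] 0.07452588210525457
[[116, 149, 144], [208, 209, 193], [226, 224, 211], [212, 207, 193], [226, 225, 221], [231, 236, 240], [231, 237, 243], [230, 236, 242], [228, 235, 241], [228, 234, 241], [228, 234, 241], [228, 235, 242], [229, 235, 242], [228, 234, 241], [230, 230, 230], [223, 213, 196], [145, 139, 126], [77, 79, 80], [69, 74, 76], [151, 146, 133]]
```

View pics/w2c.png

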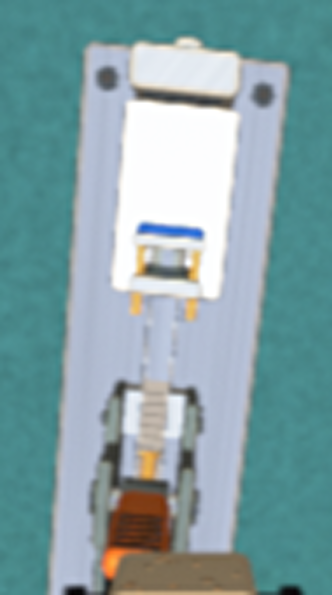

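The crop shows the bed and blue jaw square to the base. The axis is tilted 5.7°, the fixed jaw's face is at y≈0.132, and the pad sits about 10 mm clear of the block's place. I'll approach about 3 mm short of the jaw.

step_arm:
  linear:
    - [0,0,0]
    - [50,-5.5,0]
    - [49,-5.5,0]
    - [0,0,40]
    - [0,0,50]
    - [0,0,50]
    - [0,0,30]
    - [0,0,10]
    - [0,0,0]
  delta_rot:
    - [0,0,0.1]
    - [0,0,0]
    - [0,0,0]
    - [0,0,0]
    - [0,0,0]
    - [0,0,0]
    - [0,0,0]
    - [0,0,0]
    - [0,0,0]
  grip: [18,18,18,18,18,18,18,18,18]

```text
time_s: 9.8
tcp_pos: [0.5319, 0.1481, 0.0666]
ee_rot: [[-0.099, -0.995, 0.001], [-0.995, 0.099, 0.0], [-0.0, -0.001, -1.0]]
wrist_force: [-0.3, 1.2, 0.6]
gripper_width: 0.276
gripper_force: 30.0
```

Run:
```python
from look import *
pose()
c=cam("wrist"); d=cam("side"); a=c["img"][:300,100:420]; b=cv2.resize(d["img"][140:215,200:280],(320,300),interpolation=cv2.INTER_CUBIC)
cv2.imwrite("pics/w3.png",np.hstack([a,b])[:,:,::-1])
```

```text
t 9.8 tcp [0.5319 0.1481 0.0666] yaw -95.67461625239847 j6 -38.06808135718302 z [ 0.0008  0.0003 -1.    ] w 23.992604325308868 29.99994575511664 [-0.2953  1.1588  0.6023]
```

View pics/w3.png

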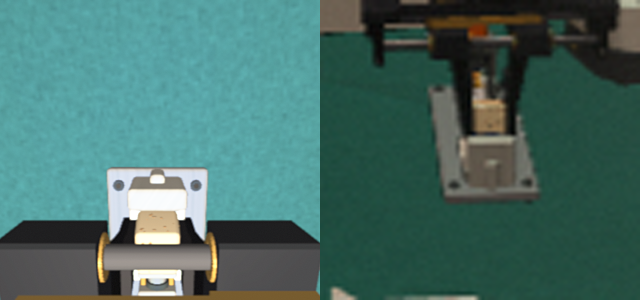

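The block is centred laterally between the pads and on the jaw (columns about 158 for both), with a small gap in front of it. I'll lower it to just over the bed.

step_arm:
  linear:
    - [-1,0,8]
    - [0,0,8]
    - [0,0,4]
    - [0,0,0]
  delta_rot:
    - [0,0,0]
    - [0,0,0]
    - [0,0,0]
    - [0,0,0]
  grip: [18,18,18,18]

```text
time_s: 10.4
tcp_pos: [0.5336, 0.1503, 0.0467]
ee_rot: [[-0.099, -0.995, 0.005], [-0.995, 0.099, 0.003], [-0.004, -0.005, -1.0]]
wrist_force: [1.9, 6.0, -0.9]
gripper_width: 0.272
gripper_force: 30.0
```

step_arm:
  linear:
    - [1,0,0]
    - [1,0,0]
    - [0,0,0]
  delta_rot:
    - [0,0,0]
    - [0,0,0]
    - [0,0,0]
  grip: [18,18,18]

```text
time_s: 10.78
tcp_pos: [0.5338, 0.1501, 0.0468]
ee_rot: [[-0.099, -0.995, 0.007], [-0.995, 0.099, 0.006], [-0.007, -0.006, -1.0]]
wrist_force: [-0.4, 11.3, -0.7]
gripper_width: 0.274
gripper_force: 30.0
```

step_arm:
  linear:
    - [-1.8,0,0]
    - [0,0,1]
    - [0,0,0.8]
    - [0,0,0]
  delta_rot:
    - [0,0,0]
    - [0,0,0]
    - [0,0,0]
    - [0,0,0]
  grip: [18,18,18,18]

```text
time_s: 11.28
tcp_pos: [0.5336, 0.1503, 0.0452]
ee_rot: [[-0.099, -0.995, 0.005], [-0.995, 0.099, 0.004], [-0.004, -0.005, -1.0]]
wrist_force: [1.6, 6.3, 0.8]
gripper_width: 0.273
gripper_force: 30.0
```

step_arm:
  linear:
    - [-0.5,0,0.5]
    - [-0.5,0,0.5]
    - [0,0,0]
  delta_rot:
    - [0,0,0]
    - [0,0,0]
    - [0,0,0]
  grip: [18,18,18]

```text
time_s: 11.65
tcp_pos: [0.5332, 0.1504, 0.044]
ee_rot: [[-0.099, -0.995, 0.003], [-0.995, 0.099, 0.002], [-0.002, -0.003, -1.0]]
wrist_force: [1.1, 5.7, 2.4]
gripper_width: 0.27
gripper_force: 30.0
```

Run:
```python
from look import *
pose()
d=cam("side"); s=cam("scene")
b=cv2.resize(d["img"][150:210,205:275],(400,343),interpolation=cv2.INTER_CUBIC)
a=cv2.resize(s["img"][225:285,165:235],(400,343),interpolation=cv2.INTER_CUBIC)
cv2.imwrite("pics/w4.png",np.hstack([a,b])[:,:,::-1])
```

```text
t 11.65 tcp [0.5332 0.1504 0.044 ] yaw -95.696359262793 j6 -38.21940917911752 z [ 0.0035  0.0022 -1.    ] w 23.49984005789691 30.000393348746 [1.0828 5.6823 2.3913]
```

View pics/w4.png

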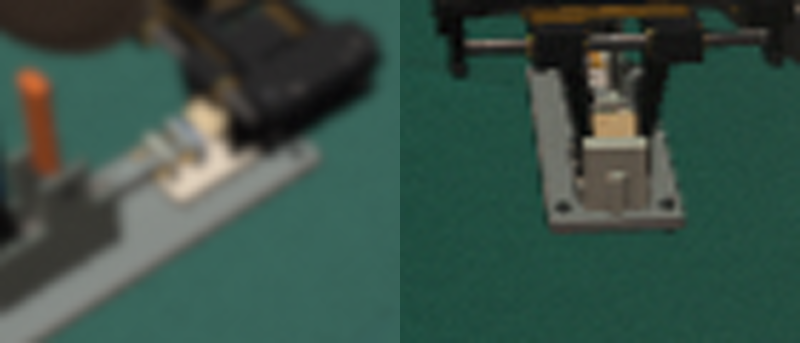

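Both views show the block on the bed against the fixed jaw, centred on it (columns 614 and 615 in the side crop). I'll do a small seating press, then release.

step_arm:
  linear:
    - [0,0,1]
    - [0,0,0]
  delta_rot:
    - [0,0,0]
    - [0,0,0]
  grip: [18,18]

```text
time_s: 12.0
tcp_pos: [0.533, 0.1504, 0.0429]
ee_rot: [[-0.099, -0.995, 0.003], [-0.995, 0.099, 0.002], [-0.002, -0.003, -1.0]]
wrist_force: [1.5, 5.5, 1.5]
gripper_width: 0.276
gripper_force: 30.0
```

Run:
```python
from look import *
s=pose(); print(s["moment"])
c=cam("wrist"); d=cam("side")
b=cv2.resize(d["img"][160:200,215:265],(400,320),interpolation=cv2.INTER_CUBIC)
a=cv2.resize(c["img"][150:290,170:345],(400,320),interpolation=cv2.INTER_CUBIC)
cv2.imwrite("pics/w5.png",np.hstack([a,b])[:,:,::-1])
```

```text
t 12.0 tcp [0.533  0.1504 0.0429] yaw -95.69969016343715 j6 -38.21772086568019 z [ 0.0032  0.0021 -1.    ] w 24.045637267959712 30.00007606577128 [1.5121 5.5284 1.5253]
[ 1.7092 -0.2612  0.0391]
```

View pics/w5.png

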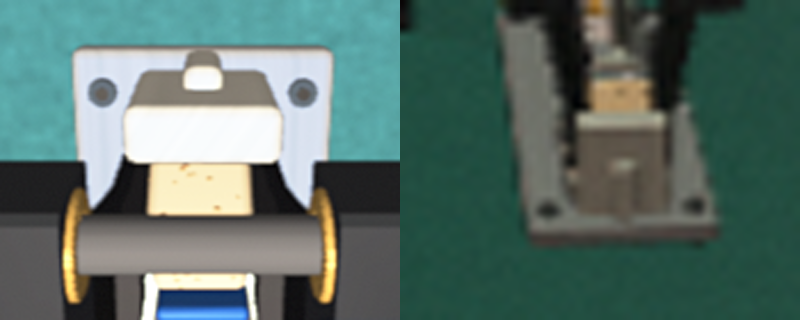

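Run:
```python
from look import *
c=cam("wrist"); im=c["img"].astype(int)
for r in range(218,248,3):
    row=im[r,215:300]; w=(row[:,0]-row[:,2])  # ivory: red>blue
    g=(row[:,0]>150)
    k=np.where(g)[0]; print(r,k[0]+215 if len(k) else None,k[-1]+216 if len(k) else None, row[20:45:8].tolist())
for r in range(262,290,3):
    row=im[r,215:300]; k=np.where(row[:,0]>150)[0]; print(r,k[0]+215 if len(k) else None,k[-1]+216 if len(k) else None,row[20:45:8].tolist())
```

```text
218 215 300 [[250, 251, 252], [251, 252, 253], [249, 251, 251], [249, 250, 251]]
221 215 300 [[150, 143, 130], [219, 203, 170], [179, 157, 135], [205, 186, 160]]
224 215 300 [[126, 110, 86], [251, 239, 195], [250, 232, 179], [251, 239, 196]]
227 215 300 [[149, 127, 98], [251, 239, 197], [250, 235, 187], [250, 237, 192]]
230 215 300 [[171, 148, 115], [251, 240, 197], [251, 239, 196], [251, 240, 198]]
233 215 300 [[193, 166, 129], [251, 240, 198], [252, 240, 199], [251, 240, 199]]
236 235 280 [[207, 178, 137], [252, 241, 199], [252, 241, 199], [252, 241, 198]]
239 235 280 [[220, 189, 146], [252, 242, 200], [252, 241, 200], [252, 241, 200]]
242 235 280 [[228, 198, 152], [255, 245, 198], [255, 245, 200], [255, 245, 201]]
245 None None [[57, 56, 56], [55, 54, 55], [54, 52, 53], [54, 53, 54]]
262 215 300 [[159, 152, 145], [160, 153, 147], [159, 152, 146], [160, 153, 147]]
265 215 300 [[157, 151, 145], [157, 150, 145], [157, 149, 144], [157, 150, 145]]
268 None None [[137, 132, 127], [134, 130, 127], [135, 131, 129], [135, 131, 129]]
271 233 282 [[255, 255, 255], [255, 255, 231], [255, 255, 228], [255, 255, 229]]
274 233 281 [[255, 255, 255], [255, 255, 233], [255, 255, 233], [255, 255, 232]]
277 233 281 [[255, 255, 255], [26, 45, 89], [26, 44, 89], [26, 45, 89]]
280 233 282 [[255, 255, 255], [25, 56, 99], [26, 57, 100], [25, 56, 100]]
283 233 282 [[255, 255, 255], [29, 63, 113], [29, 61, 112], [28, 61, 110]]
286 232 282 [[255, 255, 255], [77, 142, 235], [79, 147, 240], [79, 149, 242]]
289 232 283 [[255, 255, 255], [78, 158, 250], [78, 159, 250], [78, 158, 250]]
```

step_arm:
  linear:
    - [0,0,0]
    - [0,0,0]
    - [0,0,0]
    - [0,0,0]
  delta_rot:
    - [0,0,0]
    - [0,0,0]
    - [0,0,0]
    - [0,0,0]
  grip: [26,30,36,40]

```text
time_s: 12.65
tcp_pos: [0.5313, 0.1487, 0.0422]
ee_rot: [[-0.1, -0.995, -0.001], [-0.995, 0.1, -0.001], [0.001, 0.001, -1.0]]
wrist_force: [-0.1, 0.1, -0.1]
gripper_width: 0.433
gripper_force: 0.0
```

step_arm:
  linear:
    - [0,0,-10]
    - [0,0,-30]
    - [0,0,-50]
    - [0,0,-50]
    - [-40,0,-50]
    - [-55,0,0]
    - [0,0,0]
  delta_rot:
    - [0,0,0]
    - [0,0,0]
    - [0,0,0]
    - [0,0,0]
    - [0,0,0]
    - [0,0,0]
    - [0,0,0]
  grip: [40,50,60,87,87,87,87]

```text
time_s: 13.52
tcp_pos: [0.5412, 0.2456, 0.2324]
ee_rot: [[-0.097, -0.995, 0.002], [-0.995, 0.097, 0.002], [-0.002, -0.002, -1.0]]
wrist_force: [-0.1, 0.1, -0.2]
gripper_width: 0.984
gripper_force: 0.0
```

Run:
```python
from look import *
pose()
c=cam("wrist"); d=cam("side")
b=cv2.resize(d["img"][150:200,210:270],(400,333),interpolation=cv2.INTER_CUBIC)
a=cv2.resize(c["img"][40:240,205:300],(288,600),interpolation=cv2.INTER_CUBIC)
cv2.imwrite("pics/w6.png",np.hstack([a,np.vstack([b,np.zeros((267,400,3),np.uint8)])])[:,:,::-1])
for l,z in [("seat",.022),("graft",.022),("jaw_face",.036),("trigger_pad",.122),("squeeze_point",.122)]:
    for x in landmark_of("wrist",l)[:2]: print(l,np.round(x["point"]),round(x["score"],2),onz(c,x["point"],z))
```

```text
t 13.525 tcp [0.5412 0.2456 0.2324] yaw -95.54230105154556 j6 -45.53485616055438 z [ 0.0018  0.0018 -1.    ] w 85.6422245915873 0.0 [-0.0769  0.0654 -0.1878]
seat [256.  95.] 0.56 [0.5323 0.151  0.022 ]
graft [258.  89.] 0.61 [0.5296 0.1445 0.022 ]
jaw_face [257. 115.] 0.52 [0.5335 0.1748 0.036 ]
trigger_pad [256. 204.] 0.58 [0.542  0.2559 0.122 ]
squeeze_point [252. 232.] 0.96 [0.5484 0.2848 0.122 ]
```

View pics/w6.png

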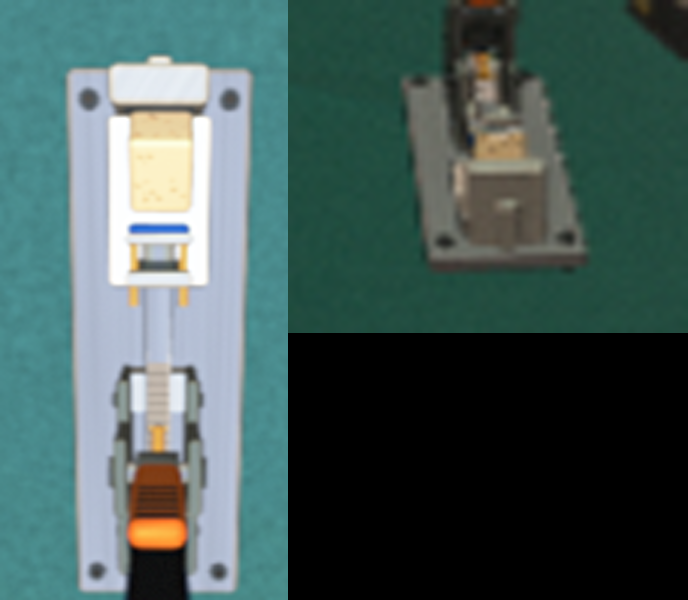

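The block is where it belongs laterally, but a shaded front face shows (crop rows 110–138). It has pitched up at its front, leaning on the fixed jaw rather than lying flat. I'll quantify the pitch to correct it.

Run:
```python
from look import *
from scipy.optimize import least_squares
c=cam("wrist"); im=c["img"].astype(int)
for r in range(68,124): print(r,im[r,254:263].mean(0).round().astype(int).tolist(),end=" ")
print()
ax=np.array([-.0995,-.995,0])
rows=np.array([76.7,86,110.])
def pts(p,sg):
    th,y0=p; s,k=np.sin(th),np.cos(th)
    # front face at y0, axis distances back
    X=[(0,22+30*s),(-24*s,22+30*s+24*k),(-24*s-30*k,22+24*k)]
    return [np.array([.530,y0,0])+ax*a/1000+np.array([0,0,h/1000]) for a,h in X]
def f(p): return [proj(c,q)[1]-r for q,r in zip(pts(p,1),rows)]
s=least_squares(f,[.3,.133]); print(np.degrees(s.x[0]),s.x[1],s.fun)
# reference rows of jaw
for z,y in [(.022,.132),(.052,.132),(.022,.135),(.052,.135)]: print(z,y,proj(c,[.53,y,z]))
```

```text
68 [229, 235, 241] 69 [229, 235, 242] 70 [229, 235, 241] 71 [229, 235, 242] 72 [229, 235, 242] 73 [229, 236, 242] 74 [230, 236, 242] 75 [230, 236, 243] 76 [230, 236, 241] 77 [232, 231, 230] 78 [225, 214, 196] 79 [141, 135, 124] 80 [59, 64, 68] 81 [118, 106, 89] 82 [229, 198, 151] 83 [235, 209, 159] 84 [228, 201, 153] 85 [231, 208, 160] 86 [233, 212, 163] 87 [233, 212, 163] 88 [233, 209, 160] 89 [232, 208, 159] 90 [238, 220, 168] 91 [249, 246, 208] 92 [253, 253, 228] 93 [253, 249, 217] 94 [252, 243, 202] 95 [252, 241, 198] 96 [251, 239, 196] 97 [252, 241, 199] 98 [252, 242, 199] 99 [252, 241, 200] 100 [252, 241, 199] 101 [252, 241, 199] 102 [252, 241, 199] 103 [252, 240, 197] 104 [250, 237, 193] 105 [252, 240, 196] 106 [251, 238, 194] 107 [250, 234, 187] 108 [251, 238, 192] 109 [251, 239, 195] 110 [250, 235, 189] 111 [251, 239, 194] 112 [252, 240, 196] 113 [251, 236, 188] 114 [243, 229, 196] 115 [244, 245, 247] 116 [255, 255, 255] 117 [255, 255, 255] 118 [202, 215, 227] 119 [80, 122, 204] 120 [44, 116, 221] 121 [113, 146, 215] 122 [215, 219, 217] 123 [235, 239, 242] 
30.37556381293273 0.12802710694143593 [-0.6396 -0.4073  1.1155]
0.022 0.132 [255.8859  81.4268]
0.052 0.132 [255.7815  78.0906]
0.022 0.135 [256.1431  84.1183]
0.052 0.135 [256.0637  81.0485]
```

Run:
```python
from look import *
from scipy.optimize import least_squares
c=cam("wrist")
ax=np.array([-.0995,-.995,0]); rows=np.array([81.3,91,114.5])
def pts(p):
    th,y0,b=p; s,k=np.sin(th),np.cos(th)
    X=[(0,22+b+30*s),(-24*s,22+b+30*s+24*k),(-24*s-30*k,22+b+24*k)]
    return [np.array([.530,y0,0])+ax*a/1000+np.array([0,0,h/1000]) for a,h in X]
for b in (0,):
    f=lambda p:[proj(c,q)[1]-r for q,r in zip(pts([p[0],p[1],b]),rows)]
    s=least_squares(f,[.3,.133]); print(b,np.degrees(s.x[0]),s.x[1],s.fun)
# alternative: tail up (negative): front-bottom on bed
for y,z in [(.175,.046),(.172,.046),(.178,.046)]: print(y,proj(c,[.53,y,z])[1])
d=cam("side"); im=d["img"].astype(int)
print([ (r,im[r,240:244].mean(0).round().astype(int).tolist()) for r in range(164,180)])
for y,z,n in [(.134,.022,"jawbot"),(.134,.052,"jawtop front"),(.12,.052,"jawtop back"),(.134,.046,"flat front top"),(.164,.046,"flat rear top"),(.145,.058,"pitched front top"),(.172,.043,"pitch rear top")]: print(n,proj(d,[.531,y,z]))
```

```text
0 31.02551962141432 0.1330343243325003 [-0.6603 -0.3555  1.0815]
0.175 118.92200623858626
0.172 116.20626441166166
0.178 121.62454886172836
[(164, [88, 82, 73]), (165, [83, 81, 73]), (166, [116, 117, 104]), (167, [127, 128, 111]), (168, [95, 88, 76]), (169, [114, 114, 107]), (170, [178, 154, 120]), (171, [171, 140, 98]), (172, [168, 138, 96]), (173, [175, 145, 102]), (174, [154, 153, 132]), (175, [156, 152, 132]), (176, [90, 82, 70]), (177, [93, 85, 74]), (178, [92, 84, 74]), (179, [92, 84, 72])]
jawbot [242.4641 181.5919]
jawtop front [242.4125 172.6816]
jawtop back [243.2602 174.4562]
flat front top [242.4229 174.4777]
flat rear top [240.6633 170.7582]
pitched front top [241.7461 169.5185]
pitch rear top [240.2131 170.6687]
```

The fit gives about 30° of pitch, front up and leaning on the jaw. I'll regrip it high, lift it, tilt the tool to level the block, and set it down again.

step_arm:
  linear:
    - [47,0,0]
    - [47,0,0]
    - [0,0,55]
    - [0,0,55]
    - [0,0,45]
    - [0,0,24]
    - [0,0,0]
    - [0,0,0]
  delta_rot:
    - [0,0,0]
    - [0,0,0]
    - [0,0,0]
    - [0,0,0]
    - [0,0,0]
    - [0,0,0]
    - [0,0,0]
    - [0,0,0]
  grip: [60,50,50,50,50,50,45,35]

```text
time_s: 15.02
tcp_pos: [0.5327, 0.1495, 0.0534]
ee_rot: [[-0.1, -0.995, 0.002], [-0.995, 0.1, 0.001], [-0.001, -0.002, -1.0]]
wrist_force: [0.4, 0.4, 0.4]
gripper_width: 0.478
gripper_force: 0.0
```

step_arm:
  linear:
    - [0,0,0]
    - [0,0,0]
    - [0,0,0]
    - [0,0,0]
    - [0,0,0]
  delta_rot:
    - [0,0,0]
    - [0,0,0]
    - [0,0,0]
    - [0,0,0]
    - [0,0,0]
  grip: [25,18,18,18,18]

```text
time_s: 15.65
tcp_pos: [0.5323, 0.1495, 0.0531]
ee_rot: [[-0.099, -0.995, 0.002], [-0.995, 0.099, 0.001], [-0.001, -0.002, -1.0]]
wrist_force: [-1.2, -1.3, 6.0]
gripper_width: 0.273
gripper_force: 30.0
```

step_arm:
  linear:
    - [-1.5,0,0]
    - [0,0,-10]
    - [0,0,-30]
    - [0,0,-30]
    - [0,0,0]
  delta_rot:
    - [0,0,0]
    - [0,0,0]
    - [0,0,0]
    - [0,0,0]
    - [0,0,0]
  grip: [18,18,18,18,18]

```text
time_s: 16.27
tcp_pos: [0.5331, 0.1515, 0.1248]
ee_rot: [[-0.1, -0.995, 0.005], [-0.995, 0.1, 0.003], [-0.003, -0.004, -1.0]]
wrist_force: [-0.5, -0.6, -1.4]
gripper_width: 0.276
gripper_force: 30.0
```

Run:
```python
from look import *
pose(); c=cam("wrist"); im=c["img"].astype(int)
for r in range(150,300,2): print(r,im[r,252:262].mean(0).round().astype(int).tolist(),end=" ")
```

```text
t 16.275 tcp [0.5331 0.1515 0.1248] yaw -95.71126215856935 j6 -38.34875822049555 z [ 0.0047  0.0028 -1.    ] w 23.970153328466438 29.999790303991176 [-0.5197 -0.621  -1.3647]
150 [87, 167, 170] 152 [111, 128, 126] 154 [147, 140, 131] 156 [202, 196, 184] 158 [239, 239, 238] 160 [236, 236, 233] 162 [227, 229, 226] 164 [122, 114, 102] 166 [231, 225, 202] 168 [251, 251, 251] 170 [249, 251, 253] 172 [249, 251, 253] 174 [249, 252, 253] 176 [249, 251, 253] 178 [249, 251, 253] 180 [249, 250, 252] 182 [237, 236, 232] 184 [255, 255, 255] 186 [255, 255, 255] 188 [255, 255, 255] 190 [255, 255, 255] 192 [255, 255, 255] 194 [255, 255, 255] 196 [255, 255, 255] 198 [255, 255, 255] 200 [255, 255, 255] 202 [255, 255, 255] 204 [255, 255, 255] 206 [255, 255, 255] 208 [255, 255, 255] 210 [255, 255, 255] 212 [227, 205, 157] 214 [249, 235, 189] 216 [246, 228, 182] 218 [249, 234, 188] 220 [243, 222, 172] 222 [248, 230, 182] 224 [250, 236, 193] 226 [250, 236, 192] 228 [250, 237, 194] 230 [250, 237, 194] 232 [251, 238, 195] 234 [251, 239, 196] 236 [250, 238, 194] 238 [249, 232, 184] 240 [252, 241, 199] 242 [255, 255, 246] 244 [141, 140, 120] 246 [71, 68, 67] 248 [97, 93, 91] 250 [113, 108, 104] 252 [124, 119, 115] 254 [138, 132, 127] 256 [144, 138, 133] 258 [150, 144, 139] 260 [157, 150, 145] 262 [158, 151, 145] 264 [157, 150, 145] 266 [152, 145, 139] 268 [139, 133, 126] 270 [186, 193, 208] 272 [212, 217, 226] 274 [210, 216, 225] 276 [210, 215, 224] 278 [212, 216, 225] 280 [218, 222, 229] 282 [241, 236, 229] 284 [241, 236, 230] 286 [242, 237, 231] 288 [242, 237, 232] 290 [242, 238, 232] 292 [243, 238, 233] 294 [244, 240, 235] 296 [132, 108, 74] 298 [118, 91, 45]
```

step_arm:
  linear:
    - [0,0,0]
    - [0,0,0]
    - [0,0,0]
    - [9,0,-4.5]
    - [12,0,23]
    - [12,0,23]
    - [6,0,12]
    - [0,0,0]
  delta_rot:
    - [0,-0.157,0]
    - [0,-0.157,0]
    - [0,-0.157,0]
    - [0,0,0]
    - [0,0,0]
    - [0,0,0]
    - [0,0,0]
    - [0,0,0]
  grip: [18,18,18,18,18,18,18,18]

```text
time_s: 17.32
tcp_pos: [0.531, 0.1417, 0.0564]
ee_rot: [[-0.089, -0.995, 0.044], [-0.887, 0.099, 0.45], [-0.453, 0.001, -0.892]]
wrist_force: [1.9, 6.2, -0.9]
gripper_width: 0.274
gripper_force: 30.8
```

Run:
```python
from look import *
s=pose(); R=np.array(s["ee_rot"]); print(R); y=s["tcp_pos"][1]; print("X",131-(y-.133)/.995*1000)
C=np.array(s["tcp_pos"])+R@np.array([-.0024,0,.013]); print("centre",C, 131-(C[1]-.133)/.995*1000)
d=cam("side"); im=d["img"].astype(int)
for r in range(155,176): print(r,im[r,234:250,:].tolist()[::4])
```

```text
t 17.325 tcp [0.531  0.1417 0.0564] yaw -95.70254224059809 j6 4.952553993944043 z [ 0.0442  0.4504 -0.8918] w 23.812767692125025 30.83030990379484 [ 1.8732  6.2123 -0.9402]
[[-0.0886 -0.9951  0.0442]
 [-0.8873  0.099   0.4504]
 [-0.4525  0.0007 -0.8918]]
X 122.20693234913115
centre [0.5318 0.1497 0.0459] 114.18258616716368
155 [[47, 45, 44], [21, 19, 18], [12, 14, 12], [17, 16, 13]]
156 [[39, 37, 37], [21, 21, 20], [17, 18, 18], [16, 16, 15]]
157 [[19, 17, 17], [15, 14, 15], [19, 19, 17], [19, 19, 18]]
158 [[15, 15, 14], [19, 20, 18], [18, 18, 16], [26, 23, 16]]
159 [[54, 40, 19], [69, 49, 19], [70, 47, 20], [68, 47, 19]]
160 [[68, 49, 25], [98, 73, 40], [50, 45, 33], [33, 70, 58]]
161 [[51, 47, 43], [103, 80, 51], [40, 38, 32], [53, 57, 53]]
162 [[52, 48, 47], [140, 128, 115], [38, 37, 32], [45, 43, 39]]
163 [[50, 47, 44], [73, 67, 61], [120, 109, 97], [104, 97, 88]]
164 [[27, 27, 26], [67, 56, 40], [45, 42, 39], [41, 41, 36]]
165 [[16, 19, 16], [34, 30, 25], [58, 55, 50], [34, 32, 30]]
166 [[16, 16, 14], [68, 54, 41], [150, 149, 122], [40, 38, 35]]
167 [[16, 19, 15], [68, 56, 40], [177, 152, 104], [45, 41, 32]]
168 [[16, 18, 18], [69, 57, 41], [175, 145, 101], [52, 43, 33]]
169 [[53, 55, 49], [69, 56, 42], [172, 143, 99], [50, 41, 28]]
170 [[70, 71, 67], [96, 78, 55], [173, 144, 102], [54, 47, 33]]
171 [[87, 89, 84], [96, 79, 54], [177, 142, 98], [51, 42, 31]]
172 [[89, 90, 84], [96, 78, 55], [172, 143, 101], [80, 67, 47]]
173 [[107, 110, 102], [92, 75, 53], [171, 143, 100], [88, 78, 59]]
174 [[89, 92, 83], [151, 151, 130], [151, 151, 131], [150, 152, 132]]
175 [[103, 101, 92], [157, 155, 135], [157, 152, 134], [146, 139, 121]]
```

step_arm:
  linear:
    - [-1.8,0,0.9]
    - [-1.8,0,0.9]
    - [0,0,0]
    - [0,0,0]
  delta_rot:
    - [0,0,0]
    - [0,0,0]
    - [0,0,0]
    - [0,0,0]
  grip: [18,18,18,18]

```text
time_s: 17.88
tcp_pos: [0.531, 0.1441, 0.0568]
ee_rot: [[-0.089, -0.995, 0.045], [-0.887, 0.1, 0.451], [-0.453, 0.001, -0.891]]
wrist_force: [0.6, 1.0, -1.0]
gripper_width: 0.271
gripper_force: 30.0
```

Run:
```python
from look import *
pose(); c=cam("wrist"); im=c["img"].astype(int)
for r in list(range(190,246)): print(r,im[r,252:262].mean(0).round().astype(int).tolist(),end=" ")
```

```text
t 17.875 tcp [0.531  0.1441 0.0568] yaw -95.74027150204962 j6 4.732465318407638 z [ 0.0447  0.451  -0.8914] w 23.611771736983183 29.99975373968482 [ 0.6047  0.9867 -0.9876]
190 [165, 155, 140] 191 [168, 159, 144] 192 [168, 160, 145] 193 [169, 160, 145] 194 [168, 160, 145] 195 [168, 160, 145] 196 [168, 160, 145] 197 [168, 159, 144] 198 [169, 159, 145] 199 [168, 159, 144] 200 [168, 160, 144] 201 [168, 160, 145] 202 [168, 159, 144] 203 [168, 159, 144] 204 [167, 158, 143] 205 [175, 167, 151] 206 [203, 199, 179] 207 [229, 230, 213] 208 [244, 246, 234] 209 [250, 252, 245] 210 [250, 252, 248] 211 [250, 252, 249] 212 [250, 252, 250] 213 [250, 252, 251] 214 [249, 252, 250] 215 [249, 252, 250] 216 [249, 252, 250] 217 [249, 252, 249] 218 [249, 252, 249] 219 [249, 252, 249] 220 [249, 252, 249] 221 [249, 252, 249] 222 [250, 252, 249] 223 [248, 251, 247] 224 [251, 250, 243] 225 [255, 255, 255] 226 [255, 255, 255] 227 [248, 242, 225] 228 [196, 172, 136] 229 [219, 190, 144] 230 [246, 228, 179] 231 [253, 244, 203] 232 [253, 244, 205] 233 [252, 243, 204] 234 [253, 244, 205] 235 [253, 242, 203] 236 [251, 240, 198] 237 [252, 242, 201] 238 [253, 244, 207] 239 [253, 244, 206] 240 [250, 238, 195] 241 [251, 236, 190] 242 [253, 239, 190] 243 [236, 207, 158] 244 [120, 104, 84] 245 [53, 52, 53]
```

step_arm:
  linear:
    - [-9,0,-18]
    - [-9,0,-18]
    - [0,0,0]
    - [0,0,0]
    - [0,0,0]
  delta_rot:
    - [0,0,0]
    - [0,0,0]
    - [0,0.175,0]
    - [0,0.175,0]
    - [0,0,0]
  grip: [18,18,18,18,18]

```text
time_s: 18.55
tcp_pos: [0.5312, 0.1464, 0.099]
ee_rot: [[-0.093, -0.996, 0.014], [-0.988, 0.094, 0.12], [-0.121, -0.003, -0.993]]
wrist_force: [0.4, -0.1, -1.0]
gripper_width: 0.272
gripper_force: 30.0
```

Run:
```python
from look import *
pose(); c=cam("wrist"); im=c["img"].astype(int); save(c,"w7.png")
a=cv2.resize(c["img"][140:300,180:335],(400,413),interpolation=cv2.INTER_CUBIC); d=cam("side")
b=cv2.resize(d["img"][140:190,215:265],(400,413),interpolation=cv2.INTER_CUBIC)
cv2.imwrite("pics/w7.png",np.hstack([a,b])[:,:,::-1])
for r in list(range(196,246))+list(range(268,290)): print(r,im[r,252:262].mean(0).round().astype(int).tolist(),end=" ")
```

```text
t 18.55 tcp [0.5312 0.1464 0.099 ] yaw -95.39817283806022 j6 -28.88234467036605 z [ 0.0143  0.1201 -0.9927] w 23.655924469087623 30.00026162713766 [ 0.3578 -0.0911 -0.989 ]
196 [255, 255, 255] 197 [255, 255, 255] 198 [255, 255, 255] 199 [255, 255, 255] 200 [255, 255, 255] 201 [255, 255, 255] 202 [255, 255, 255] 203 [255, 255, 255] 204 [255, 255, 255] 205 [255, 255, 255] 206 [255, 255, 255] 207 [255, 255, 255] 208 [255, 255, 255] 209 [255, 255, 255] 210 [255, 255, 255] 211 [255, 255, 255] 212 [255, 255, 255] 213 [255, 255, 255] 214 [255, 255, 255] 215 [255, 255, 255] 216 [255, 255, 255] 217 [255, 255, 255] 218 [255, 255, 255] 219 [255, 255, 255] 220 [255, 255, 255] 221 [255, 255, 255] 222 [255, 255, 255] 223 [255, 255, 255] 224 [255, 255, 255] 225 [255, 255, 255] 226 [255, 255, 255] 227 [255, 255, 255] 228 [217, 204, 168] 229 [232, 207, 155] 230 [255, 244, 201] 231 [255, 254, 229] 232 [255, 253, 230] 233 [255, 253, 229] 234 [255, 253, 230] 235 [255, 253, 228] 236 [255, 251, 224] 237 [255, 252, 226] 238 [255, 253, 230] 239 [255, 253, 231] 240 [255, 251, 224] 241 [254, 249, 215] 242 [255, 252, 217] 243 [251, 234, 182] 244 [138, 118, 93] 245 [51, 50, 50] 268 [136, 131, 128] 269 [183, 175, 148] 270 [255, 252, 210] 271 [255, 248, 218] 272 [230, 228, 226] 273 [215, 224, 234] 274 [217, 226, 235] 275 [218, 226, 234] 276 [218, 226, 234] 277 [218, 226, 234] 278 [218, 226, 234] 279 [218, 226, 234] 280 [218, 226, 234] 281 [218, 226, 234] 282 [217, 226, 234] 283 [217, 225, 234] 284 [217, 225, 233] 285 [217, 225, 233] 286 [217, 225, 233] 287 [217, 225, 232] 288 [216, 225, 233] 289 [223, 227, 232]
```

View pics/w7.png

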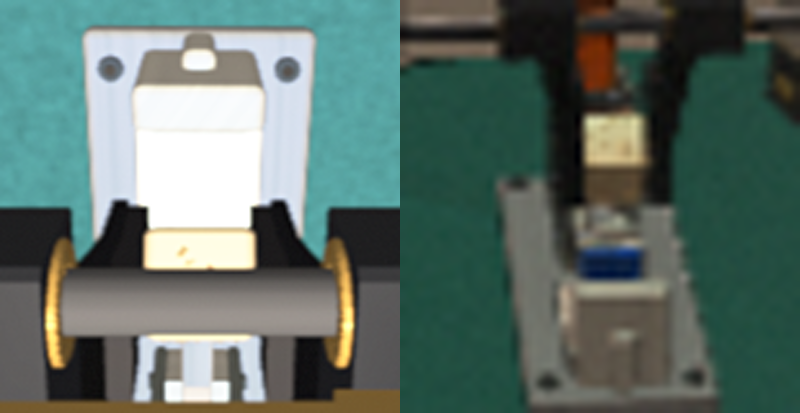

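The view shows the block held between the pads but not level in the world frame: the side crop has the top face at rows 115–165 and the front face at 165–205. I'll fit its pitch from both views, testing whether the 30 mm side is along the top or vertical.

Run:
```python
from look import *
from scipy.optimize import least_squares
s=sense(); c=cam("wrist"); d=cam("side"); im=d["img"].astype(int); w=c["img"].astype(int)
col=im[148:172,239:244].mean(1); print([(148+i,v.round().astype(int).tolist()) for i,v in enumerate(col)])
for r in (231,236,241,270): 
    g=w[r,215:300]; print(r,[(215+i,*g[i]) for i in range(15,24)],[(215+i,*g[i]) for i in range(58,70)])
R=np.array(s["ee_rot"]); T=np.array(s["tcp_pos"])
def corners(p,L,H):
    xc,zc,th=p; f=np.array([np.cos(th),0,-np.sin(th)]); u=np.array([-np.sin(th),0,-np.cos(th)]); C=np.array([xc,0,zc])
    return [T+R@((C+a*L/2*f+b*H/2*u)/1000) for a,b in [(1,-1),(1,1),(-1,1)]]
def fit(rs):
    for L,H in ((30,24),(24,30)):
        best=None
        for t0 in (-.6,-.3,0,.3):
            def f(p):
                P=corners(p,L,H); return [proj(c,P[1])[1]-229.7,proj(c,P[2])[1]-271.8,max(0,227.8-proj(c,P[0])[1])]+[2*(proj(d,q)[1]-r) for q,r in zip(P,rs)]
            o=least_squares(f,[0,8,t0]); best=o if best is None or o.cost<best.cost else best
        print(L,H,best.x,np.degrees(best.x[2]),best.cost,best.fun.round(1))
fit([164.6,160,153.8])
```

```text
[(148, [91, 57, 33]), (149, [87, 53, 29]), (150, [80, 52, 32]), (151, [54, 53, 50]), (152, [40, 39, 34]), (153, [32, 34, 28]), (154, [196, 192, 144]), (155, [203, 198, 147]), (156, [202, 193, 143]), (157, [203, 191, 141]), (158, [194, 180, 131]), (159, [202, 188, 140]), (160, [110, 90, 62]), (161, [84, 68, 48]), (162, [83, 68, 48]), (163, [81, 66, 46]), (164, [80, 65, 46]), (165, [80, 78, 70]), (166, [115, 116, 105]), (167, [128, 127, 112]), (168, [102, 92, 82]), (169, [114, 116, 107]), (170, [36, 66, 118]), (171, [15, 33, 65])]
231 [(230, np.int64(26), np.int64(26), np.int64(26)), (231, np.int64(28), np.int64(26), np.int64(27)), (232, np.int64(27), np.int64(26), np.int64(26)), (233, np.int64(22), np.int64(22), np.int64(24)), (234, np.int64(23), np.int64(21), np.int64(23)), (235, np.int64(95), np.int64(81), np.int64(64)), (236, np.int64(207), np.int64(178), np.int64(137)), (237, np.int64(255), np.int64(239), np.int64(185)), (238, np.int64(255), np.int64(251), np.int64(209))] [(273, np.int64(255), np.int64(255), np.int64(230)), (274, np.int64(255), np.int64(255), np.int64(228)), (275,
[... 3209 characters left out ...]
), np.int64(247), np.int64(206)), (276, np.int64(239), np.int64(232), np.int64(196)), (277, np.int64(212), np.int64(207), np.int64(195)), (278, np.int64(190), np.int64(195), np.int64(201)), (279, np.int64(177), np.int64(184), np.int64(196)), (280, np.int64(134), np.int64(139), np.int64(148)), (281, np.int64(83), np.int64(82), np.int64(84)), (282, np.int64(69), np.int64(66), np.int64(63)), (283, np.int64(86), np.int64(81), np.int64(78)), (284, np.int64(101), np.int64(96), np.int64(92))]
30 24 [-14.0291  10.2451  -1.0138] -58.08637044448608 23.519536127824864 [-1.6  1.7  0.  -2.7  5.6 -1.6]
24 30 [-10.9954  11.898   -0.6232] -35.70650085472214 1.0393337811031824 [-0.5  0.5  0.   0.2  1.  -0.8]
```

The fit clearly says the block is about 47° front-up in the world. I'll put it on clear cloth beside the clamp, let it fall flat, and take a fresh square grip.

step_arm:
  linear:
    - [-7,46.5,0]
    - [-7,46.5,0]
    - [0,0,0]
    - [0,0,0]
    - [0,0,0]
    - [13,0,20]
    - [13,0,20]
    - [9,0,15]
    - [2,0,4]
    - [0,0,0]
  delta_rot:
    - [0,0,0]
    - [0,0,0]
    - [0,-0.147,0]
    - [0,-0.147,0]
    - [0,-0.147,0]
    - [0,0,0]
    - [0,0,0]
    - [0,0,0]
    - [0,0,0]
    - [0,0,0]
  grip: [18,18,18,18,18,18,18,18,18,18]

```text
time_s: 20.0
tcp_pos: [0.4406, 0.1668, 0.0295]
ee_rot: [[-0.085, -0.995, 0.054], [-0.842, 0.101, 0.53], [-0.533, -0.0, -0.846]]
wrist_force: [-0.6, -0.1, 0.4]
gripper_width: 0.271
gripper_force: 30.0
```

step_arm:
  linear:
    - [1.6,0,2.5]
    - [0,0,0]
    - [0,0,0]
    - [0,0,0]
    - [0,0,0]
    - [-5,0,-8]
    - [-13,0,-20]
    - [-13,0,-20]
  delta_rot:
    - [0,0,0]
    - [0,0,0]
    - [0,0,0]
    - [0,0,0]
    - [0,0,0]
    - [0,0,0]
    - [0,0,0]
    - [0,0,0]
  grip: [18,18,30,40,50,55,60,60]

```text
time_s: 21.0
tcp_pos: [0.4401, 0.1678, 0.0844]
ee_rot: [[-0.085, -0.995, 0.053], [-0.842, 0.1, 0.53], [-0.533, 0.0, -0.846]]
wrist_force: [-0.1, -0.5, 0.3]
gripper_width: 0.676
gripper_force: 0.0
```

step_arm:
  linear:
    - [0,0,0]
    - [0,0,0]
    - [0,0,0]
    - [0,0,0]
    - [-28,0,-45]
    - [-28,0,-45]
    - [-28,0,-45]
    - [0,0,0]
  delta_rot:
    - [0,0.14,0]
    - [0,0.14,0]
    - [0,0.14,0]
    - [0,0.14,0]
    - [0,0,0]
    - [0,0,0]
    - [0,0,0]
    - [0,0,0]
  grip: [87,87,87,87,87,87,87,87]

```text
time_s: 22.0
tcp_pos: [0.4503, 0.2542, 0.2232]
ee_rot: [[-0.098, -0.995, 0.008], [-0.995, 0.098, 0.009], [-0.009, -0.007, -1.0]]
wrist_force: [-0.3, -0.1, -0.6]
gripper_width: 0.998
gripper_force: 0.0
```

Run:
```python
from look import *
s=pose(); c=cam("wrist")
for l in ["graft"]:
    for x in landmark_of("wrist",l)[:3]: print(l,np.round(x["point"],1),round(x["score"],2),onz(c,x["point"],0))
    for x in silhouettes("wrist",l)[:2]:
        m=x["mask"].astype(np.uint8); p=max(cv2.findContours(m,0,1)[0],key=cv2.contourArea)[:,0]
        for z in (.024,.03):
            P=np.array([onz(c,q,z)[:2] for q in p],np.float32)*1000; print(x["score"],x["point"],z,cv2.minAreaRect(P))
im=c["img"].astype(int)
# ivory mask against the green cloth
m=((im[:,:,0]>im[:,:,1]*0.95)&(im[:,:,0]>im[:,:,2]+25)).astype(np.uint8); m[225:]=0
n,L,st,ce=cv2.connectedComponentsWithStats(m)
for i in range(1,n):
    if st[i,4]>150:
        print(st[i],ce[i]); p=cv2.findContours((L==i).astype(np.uint8),0,1)[0][0][:,0]
        b=m[:1]; v=im[:,:,0]*(L==i); br=((v>225)).astype(np.uint8); print("bright",br.sum())
        P=np.array([onz(c,q+.0,.024)[:2] for q in p],np.float32)*1000; print(cv2.minAreaRect(P))
        if br.sum()>50:
            p=max(cv2.findContours(br,0,1)[0],key=cv2.contourArea)[:,0]; P=np.array([onz(c,q,.024)[:2] for q in p],np.float32)*1000; print("top",cv2.minAreaRect(P))
```

```text
t 22.0 tcp [0.4503 0.2542 0.2232] yaw -95.60361736080286 j6 -53.067552316244765 z [ 0.0084  0.0087 -0.9999] w 86.8195537100961 0.0 [-0.3106 -0.1377 -0.5699]
graft [257.7 100.6] 0.73 [0.4415 0.1675 0.    ]
0.67 [258.5, 101.4] 0.024 ((440.99884033203125, 168.6291961669922), (30.142803192138672, 23.10430908203125), 85.02722930908203)
0.67 [258.5, 101.4] 0.03 ((440.9989929199219, 168.87681579589844), (29.61446762084961, 22.69935417175293), 85.02721405029297)
[ 10 139  14  28 274] [ 16.146 152.354]
bright 92
((743.545654296875, 200.1868896484375), (33.286407470703125, 13.332250595092773), 84.15945434570312)
top ((746.8101196289062, 199.39938354492188), (32.0577507019043, 4.717840194702148), 88.5534439086914)
[351 173  25  26 297] [363.2088 185.3939]
bright 226
((319.1558532714844, 282.00372314453125), (29.788066864013672, 30.836374282836914), 2.6111176013946533)
top ((319.203369140625, 281.56097412109375), (29.716970443725586, 29.627405166625977), 2.0995028018951416)
[142 196  39  29 645] [161.8264 210.555 ]
bright 164
((578.6439208984375, 292.6018371582031), (61.45279312133789, 23.218284606933594), 35.47132873535156)
top ((593.926513671875, 303.3721923828125), (11.219871520996094, 24.435590744018555), 84.58928680419922)
```

The block now lies flat (30x23 mm footprint) with its long axis at 85°, square to the tool. I'll take a fresh low grip on it.

step_arm:
  linear:
    - [0,0,0]
    - [43,0.5,0]
    - [43,0.5,20]
    - [0,0,60]
    - [0,0,60]
    - [0,0,40]
    - [0,0,20]
    - [0,0,0]
  delta_rot:
    - [-0.008,0.009,0]
    - [0,0,0]
    - [0,0,0]
    - [0,0,0]
    - [0,0,0]
    - [0,0,0]
    - [0,0,0]
    - [0,0,0]
  grip: [60,50,50,50,50,50,50,50]

```text
time_s: 23.15
tcp_pos: [0.4354, 0.1623, 0.0194]
ee_rot: [[-0.1, -0.995, -0.014], [-0.995, 0.1, -0.011], [0.013, 0.013, -1.0]]
wrist_force: [-4.4, -3.8, 14.1]
gripper_width: 0.579
gripper_force: 7.1
```

step_arm:
  linear:
    - [0,0,-6]
    - [0,0,0]
    - [0,0,0]
  delta_rot:
    - [0.008,-0.009,0]
    - [0,0,0]
    - [0,0,0]
  grip: [50,50,50]

```text
time_s: 23.52
tcp_pos: [0.4372, 0.1643, 0.0249]
ee_rot: [[-0.1, -0.995, -0.0], [-0.995, 0.1, 0.002], [-0.002, 0.0, -1.0]]
wrist_force: [0.1, 0.7, 0.9]
gripper_width: 0.575
gripper_force: 0.0
```

step_arm:
  linear:
    - [-4.4,-3.4,0]
    - [0,0,2]
    - [0,0,0]
    - [0,0,0]
    - [0,0,0]
    - [0,0,0]
    - [0,0,0]
    - [0,0,0]
  delta_rot:
    - [0,0,0]
    - [0,0,0]
    - [0,0,0]
    - [0,0,0]
    - [0,0,0]
    - [0,0,0]
    - [0,0,0]
    - [0,0,0]
  grip: [50,40,30,25,18,18,18,18]

```text
time_s: 24.52
tcp_pos: [0.441, 0.1685, 0.0232]
ee_rot: [[-0.1, -0.995, 0.0], [-0.995, 0.1, 0.002], [-0.002, 0.0, -1.0]]
wrist_force: [-0.2, -0.9, -1.2]
gripper_width: 0.274
gripper_force: 29.9
```

step_arm:
  linear:
    - [0,0,-20]
    - [0,0,-40]
    - [0,0,-20]
    - [2,-31,0]
    - [3,-31,0]
    - [2.4,-29.7,0]
    - [0,0,20]
    - [0,0,10]
    - [0,0,0]
  delta_rot:
    - [0,0,0]
    - [0,0,0]
    - [0,0,0]
    - [0,0,0]
    - [0,0,0]
    - [0,0,0]
    - [0,0,0]
    - [0,0,0]
    - [0,0,0]
  grip: [18,18,18,18,18,18,18,18,18]

```text
time_s: 25.65
tcp_pos: [0.5307, 0.1516, 0.0723]
ee_rot: [[-0.1, -0.995, -0.002], [-0.995, 0.1, 0.001], [-0.0, 0.002, -1.0]]
wrist_force: [0.5, -0.2, -0.2]
gripper_width: 0.272
gripper_force: 29.9
```

Run:
```python
from look import *
s=pose(); c=cam("wrist"); im=c["img"].astype(int)
for r in range(170,246,1): print(r,im[r,252:262].mean(0).round().astype(int).tolist(),end=" ")
```

```text
t 25.65 tcp [0.5307 0.1516 0.0723] yaw -95.7190514315712 j6 -38.338683816429 z [-0.0019  0.0007 -1.    ] w 23.644320877509482 29.939435720443726 [ 0.4672 -0.1627 -0.1975]
170 [243, 241, 235] 171 [245, 245, 243] 172 [247, 249, 247] 173 [248, 249, 247] 174 [249, 250, 248] 175 [247, 248, 245] 176 [204, 207, 204] 177 [140, 135, 126] 178 [128, 121, 109] 179 [127, 121, 109] 180 [135, 128, 116] 181 [191, 181, 162] 182 [241, 236, 220] 183 [251, 249, 241] 184 [250, 250, 248] 185 [249, 250, 251] 186 [249, 251, 253] 187 [249, 251, 253] 188 [249, 251, 253] 189 [249, 251, 253] 190 [249, 251, 253] 191 [248, 251, 253] 192 [249, 251, 253] 193 [249, 251, 253] 194 [249, 251, 253] 195 [249, 251, 253] 196 [249, 252, 253] 197 [249, 252, 253] 198 [249, 252, 253] 199 [249, 252, 253] 200 [249, 250, 250] 201 [243, 240, 234] 202 [240, 239, 234] 203 [255, 255, 255] 204 [255, 255, 255] 205 [255, 255, 255] 206 [255, 255, 255] 207 [255, 255, 255] 208 [255, 255, 255] 209 [255, 255, 255] 210 [255, 255, 253] 211 [172, 159, 137] 212 [143, 121, 91] 213 [147, 125, 94] 214 [153, 131, 101] 215 [150, 131, 102] 216 [149, 131, 102] 217 [150, 131, 102] 218 [150, 132, 103] 219 [150, 131, 102] 220 [146, 126, 97] 221 [156, 135, 105] 222 [222, 190, 145] 223 [255, 242, 194] 224 [255, 255, 229] 225 [255, 255, 241] 226 [255, 255, 249] 227 [255, 255, 252] 228 [255, 255, 253] 229 [255, 255, 252] 230 [255, 255, 252] 231 [255, 255, 252] 232 [255, 255, 252] 233 [255, 255, 252] 234 [255, 255, 252] 235 [255, 255, 252] 236 [255, 255, 252] 237 [255, 255, 252] 238 [255, 255, 252] 239 [255, 255, 252] 240 [255, 255, 252] 241 [255, 255, 253] 242 [255, 255, 255] 243 [255, 255, 239] 244 [149, 153, 118] 245 [52, 50, 49]
```

step_arm:
  linear:
    - [0,0,8]
    - [0,0,6]
    - [0,0,0]
  delta_rot:
    - [0,0,0]
    - [0,0,0]
    - [0,0,0]
  grip: [18,18,18]

```text
time_s: 26.08
tcp_pos: [0.5311, 0.1518, 0.0587]
ee_rot: [[-0.1, -0.995, -0.001], [-0.995, 0.1, 0.001], [-0.001, 0.001, -1.0]]
wrist_force: [-0.7, -0.9, -1.0]
gripper_width: 0.274
gripper_force: 29.9
```

step_arm:
  linear:
    - [0,0,5]
    - [0,0,4]
    - [0,0,0]
  delta_rot:
    - [0,0,0]
    - [0,0,0]
    - [0,0,0]
  grip: [18,18,18]

```text
time_s: 26.45
tcp_pos: [0.5313, 0.1518, 0.0497]
ee_rot: [[-0.1, -0.995, -0.001], [-0.995, 0.1, 0.002], [-0.001, 0.001, -1.0]]
wrist_force: [-0.4, 0.5, 0.1]
gripper_width: 0.275
gripper_force: 29.9
```

step_arm:
  linear:
    - [0,0,3]
    - [0,0,1]
    - [0,0,0]
  delta_rot:
    - [0,0,0]
    - [0,0,0]
    - [0,0,0]
  grip: [18,18,18]

```text
time_s: 26.82
tcp_pos: [0.5315, 0.152, 0.0461]
ee_rot: [[-0.1, -0.995, 0.0], [-0.995, 0.1, 0.002], [-0.002, 0.0, -1.0]]
wrist_force: [0.0, -1.0, -0.9]
gripper_width: 0.274
gripper_force: 29.9
```

Run:
```python
from look import *
s=pose(); c=cam("wrist"); im=c["img"].astype(int)
for r in list(range(195,245,1))+list(range(268,290)): print(r,im[r,252:262].mean(0).round().astype(int).tolist(),end=" ")
```

```text
t 26.825 tcp [0.5315 0.152  0.0461] yaw -95.72737326824286 j6 -38.327640350782936 z [ 0.0001  0.0019 -1.    ] w 23.86094535451184 29.93929088115692 [ 0.0389 -0.9649 -0.8642]
195 [250, 250, 247] 196 [250, 250, 250] 197 [250, 251, 252] 198 [249, 252, 253] 199 [249, 252, 253] 200 [249, 252, 253] 201 [249, 252, 253] 202 [249, 252, 253] 203 [249, 252, 253] 204 [249, 252, 253] 205 [249, 252, 253] 206 [249, 252, 253] 207 [249, 252, 253] 208 [249, 251, 253] 209 [249, 252, 253] 210 [249, 252, 253] 211 [249, 252, 253] 212 [249, 252, 253] 213 [249, 251, 252] 214 [251, 252, 251] 215 [250, 248, 242] 216 [190, 186, 175] 217 [147, 132, 109] 218 [149, 129, 99] 219 [151, 132, 102] 220 [147, 126, 97] 221 [157, 136, 106] 222 [223, 191, 145] 223 [255, 243, 195] 224 [255, 255, 230] 225 [255, 255, 241] 226 [255, 255, 249] 227 [255, 255, 253] 228 [255, 255, 253] 229 [255, 255, 253] 230 [255, 255, 253] 231 [255, 255, 252] 232 [255, 255, 252] 233 [255, 255, 252] 234 [255, 255, 252] 235 [255, 255, 252] 236 [255, 255, 252] 237 [255, 255, 252] 238 [255, 255, 252] 239 [255, 255, 252] 240 [255, 255, 252] 241 [255, 255, 253] 242 [255, 255, 255] 243 [255, 255, 240] 244 [150, 154, 119] 268 [140, 136, 131] 269 [149, 142, 131] 270 [176, 165, 146] 271 [98, 98, 113] 272 [20, 49, 97] 273 [22, 53, 99] 274 [25, 57, 100] 275 [26, 56, 100] 276 [25, 56, 99] 277 [27, 56, 101] 278 [30, 67, 122] 279 [42, 93, 171] 280 [61, 127, 226] 281 [89, 161, 247] 282 [107, 183, 253] 283 [98, 177, 253] 284 [64, 141, 243] 285 [109, 135, 202] 286 [219, 213, 194] 287 [253, 254, 243] 288 [251, 254, 254] 289 [249, 252, 254]
```

step_arm:
  linear:
    - [0,0,0.5]
    - [1.5,0,0]
    - [0,0,0]
  delta_rot:
    - [0,0,0]
    - [0,0,0]
    - [0,0,0]
  grip: [18,18,18]

```text
time_s: 27.25
tcp_pos: [0.5314, 0.1504, 0.0457]
ee_rot: [[-0.1, -0.995, 0.0], [-0.995, 0.1, 0.002], [-0.002, -0.0, -1.0]]
wrist_force: [0.4, -0.9, 0.2]
gripper_width: 0.274
gripper_force: 29.9
```

step_arm:
  linear:
    - [1,0,0]
    - [0,0,0]
  delta_rot:
    - [0,0,0]
    - [0,0,0]
  grip: [18,18]

```text
time_s: 27.5
tcp_pos: [0.5313, 0.1494, 0.0457]
ee_rot: [[-0.1, -0.995, 0.0], [-0.995, 0.1, 0.002], [-0.002, 0.0, -1.0]]
wrist_force: [-0.3, -0.3, -0.6]
gripper_width: 0.271
gripper_force: 29.9
```

step_arm:
  linear:
    - [1,0,0]
    - [0,0,0]
  delta_rot:
    - [0,0,0]
    - [0,0,0]
  grip: [18,18]

```text
time_s: 27.75
tcp_pos: [0.5311, 0.1484, 0.0456]
ee_rot: [[-0.1, -0.995, 0.0], [-0.995, 0.1, 0.002], [-0.002, 0.0, -1.0]]
wrist_force: [0.1, 0.3, -0.3]
gripper_width: 0.274
gripper_force: 29.9
```

step_arm:
  linear:
    - [0.8,0,0]
    - [0,0,0]
  delta_rot:
    - [0,0,0]
    - [0,0,0]
  grip: [18,18]

```text
time_s: 28.0
tcp_pos: [0.531, 0.1476, 0.0456]
ee_rot: [[-0.1, -0.995, 0.0], [-0.995, 0.1, 0.002], [-0.002, 0.0, -1.0]]
wrist_force: [0.4, -0.3, 0.0]
gripper_width: 0.274
gripper_force: 29.9
```

step_arm:
  linear:
    - [0.8,0,0]
    - [0,0,0]
  delta_rot:
    - [0,0,0]
    - [0,0,0]
  grip: [18,18]

```text
time_s: 28.25
tcp_pos: [0.5311, 0.1473, 0.0457]
ee_rot: [[-0.1, -0.995, 0.001], [-0.995, 0.1, 0.003], [-0.003, -0.0, -1.0]]
wrist_force: [-0.9, 1.7, -0.6]
gripper_width: 0.275
gripper_force: 29.9
```

step_arm:
  linear:
    - [0.8,0,0]
    - [0,0,0]
  delta_rot:
    - [0,0,0]
    - [0,0,0]
  grip: [18,18]

```text
time_s: 28.5
tcp_pos: [0.5312, 0.1472, 0.0457]
ee_rot: [[-0.1, -0.995, 0.001], [-0.995, 0.1, 0.004], [-0.004, -0.001, -1.0]]
wrist_force: [-1.8, 5.2, -0.5]
gripper_width: 0.273
gripper_force: 29.9
```

step_arm:
  linear:
    - [-1.3,0,0]
    - [0,0,0.4]
    - [0,0,0]
    - [0,0,0]
    - [0,0,0]
    - [0,0,0]
  delta_rot:
    - [0,0,0]
    - [0,0,0]
    - [0,0,0]
    - [0,0,0]
    - [0,0,0]
    - [0,0,0]
  grip: [18,18,26,32,38,40]

```text
time_s: 29.25
tcp_pos: [0.531, 0.1473, 0.0452]
ee_rot: [[-0.1, -0.995, 0.0], [-0.995, 0.1, 0.002], [-0.002, 0.0, -1.0]]
wrist_force: [-0.6, 1.0, -1.1]
gripper_width: 0.44
gripper_force: 0.0
```

step_arm:
  linear:
    - [0,0,-10]
    - [0,0,-40]
    - [0,0,-50]
    - [-40,0,-50]
    - [-55,0,-40]
    - [0,0,0]
    - [0,0,0]
  delta_rot:
    - [0,0,0]
    - [0,0,0]
    - [0,0,0]
    - [0,0,0]
    - [0,0,0]
    - [0,0,0]
    - [0,0,0]
  grip: [40,50,60,87,87,87,87]

```text
time_s: 30.12
tcp_pos: [0.5391, 0.2358, 0.2305]
ee_rot: [[-0.1, -0.995, -0.001], [-0.995, 0.1, 0.002], [-0.001, 0.001, -1.0]]
wrist_force: [-0.1, -0.2, -0.4]
gripper_width: 0.979
gripper_force: 0.0
```

```bash
cat > chk.py <<'E'
from look import *
pose(); c=cam("wrist"); im=c["img"].astype(int)
p0=proj(c,[.531,.147,.046]); k=int(round(p0[0])); print("flat pred rows: front-top,rear-top @face .132", [proj(c,[.531,y,.046])[1].round(1) for y in (.132,.162)], "jaw top edge",proj(c,[.53,.132,.052])[1].round(1),"col",k)
a,b=int(p0[1])-22,int(p0[1])+45
for r in range(a,b): print(r,im[r,k-4:k+5].mean(0).round().astype(int).tolist(),end=" ")
print()
for l,z in [("graft",.022),("seat",.022),("jaw_face",.036),("trigger_pad",.122),("squeeze_point",.122)]:
    for x in landmark_of("wrist",l)[:1]: print(l,np.round(x["point"],1),round(x["score"],2),onz(c,x["point"],z))
E
python3 chk.py
```

```text
t 30.125 tcp [0.5391 0.2358 0.2305] yaw -95.7247583252614 j6 -44.99107953916146 z [-0.0013  0.0016 -1.    ] w 85.21335839525901 0.0 [-0.1223 -0.1587 -0.4345]
flat pred rows: front-top,rear-top @face .132 [np.float64(84.4), np.float64(112.6)] jaw top edge 83.7 col 255
76 [229, 235, 242] 77 [229, 235, 242] 78 [229, 235, 242] 79 [229, 236, 242] 80 [229, 236, 242] 81 [230, 236, 242] 82 [230, 233, 237] 83 [227, 225, 219] 84 [187, 178, 163] 85 [165, 147, 120] 86 [253, 241, 195] 87 [255, 255, 237] 88 [253, 254, 247] 89 [253, 254, 246] 90 [252, 252, 241] 91 [252, 253, 244] 92 [253, 253, 245] 93 [253, 253, 246] 94 [253, 253, 247] 95 [253, 253, 247] 96 [253, 253, 247] 97 [253, 253, 248] 98 [253, 253, 248] 99 [253, 253, 246] 100 [253, 253, 246] 101 [253, 254, 248] 102 [253, 254, 248] 103 [253, 253, 247] 104 [252, 253, 245] 105 [252, 253, 247] 106 [251, 251, 242] 107 [252, 251, 242] 108 [253, 253, 248] 109 [253, 254, 249] 110 [253, 254, 249] 111 [253, 254, 249] 112 [249, 246, 224] 113 [236, 224, 197] 114 [245, 247, 250] 115 [253, 255, 255] 116 [253, 254, 254] 117 [253, 254, 254] 118 [253, 254, 254] 119 [253, 254, 254] 120 [253, 254, 254] 121 [255, 255, 255] 122 [255, 255, 255] 123 [201, 213, 224] 124 [80, 120, 200] 125 [46, 119, 223] 126 [81, 127, 214] 127 [165, 175, 192] 128 [232, 237, 238] 129 [233, 238, 242] 130 [222, 220, 214] 131 [190, 194, 194] 132 [181, 189, 194] 133 [184, 191, 196] 134 [187, 194, 199] 135 [174, 181, 185] 136 [110, 117, 119] 137 [80, 90, 91] 138 [78, 87, 89] 139 [135, 137, 128] 140 [230, 232, 222] 141 [234, 239, 245] 142 [232, 239, 245] 
graft [256.1 102.8] 0.93 [0.5302 0.1505 0.022 ]
seat [254.  101.9] 0.82 [0.5326 0.1492 0.022 ]
jaw_face [253.8 120. ] 0.61 [0.5348 0.1699 0.036 ]
trigger_pad [256.4 213.3] 0.83 [0.5402 0.2548 0.122 ]
squeeze_point [250.9 245.6] 0.61 [0.549  0.2878 0.122 ]
```

The block now lies flat against the fixed jaw (top at rows 86–113, as predicted for a seated block). Next I'll go to the squeeze point with the fingers turned along the bar.

step_arm:
  linear:
    - [-51.6,-1.3,0]
    - [0,0,0]
    - [0,0,0]
    - [0,0,0]
    - [0,0,0]
    - [0,0,0]
    - [0,0,0]
    - [0,0,0]
    - [0,0,0]
    - [0,0,0]
  delta_rot:
    - [0,0,0]
    - [0,0,-0.1745]
    - [0,0,-0.1745]
    - [0,0,-0.1745]
    - [0,0,-0.1745]
    - [0,0,-0.1745]
    - [0,0,-0.1745]
    - [0,0,-0.1745]
    - [0,0,-0.1745]
    - [0,0,-0.1745]
  grip: [87,87,87,87,87,87,87,87,87,87]

```text
time_s: 31.68
tcp_pos: [0.5465, 0.2868, 0.2307]
ee_rot: [[0.995, -0.095, -0.0], [-0.095, -0.995, 0.001], [-0.001, -0.001, -1.0]]
wrist_force: [0.1, 0.4, 0.7]
gripper_width: 1.001
gripper_force: 0.0
```

Run:
```python
from look import *
pose(); c=cam("wrist")
for l,z in [("squeeze_point",.122),("trigger_pad",.122),("jaw_face",.036),("seat",.022)]:
    for x in landmark_of("wrist",l)[:2]: print(l,np.round(x["point"],1),round(x["score"],2),onz(c,x["point"],z))
for x in silhouettes("wrist","trigger")[:1]:
    ys,xs=np.where(x["mask"]); print("trig mask",xs.min(),xs.max(),ys.min(),ys.max(),x["score"])
```

```text
t 31.675 tcp [0.5465 0.2868 0.2307] yaw -5.453187484007004 j6 41.91373644475777 z [-0.0004  0.0014 -1.    ] w 87.06050707696868 0.0 [0.0603 0.3866 0.6682]
squeeze_point [254.2 197.3] 0.72 [0.543  0.2901 0.122 ]
trigger_pad [289.1 194.7] 0.75 [0.5424 0.2573 0.122 ]
jaw_face [350.  176.9] 0.84 [0.5331 0.1732 0.036 ]
seat [289.9 192.3] 0.54 [0.5164 0.247  0.022 ]
trig mask 272 290 176 208 0.79
```

step_arm:
  linear:
    - [-1,0,40]
    - [0,0,40]
    - [0,0,28]
    - [0,0,0]
  delta_rot:
    - [0,0,0]
    - [0,0,0]
    - [0,0,0]
    - [0,0,0]
  grip: [87,87,87,87]

```text
time_s: 32.48
tcp_pos: [0.5442, 0.2866, 0.1207]
ee_rot: [[0.995, -0.102, -0.004], [-0.102, -0.995, -0.002], [-0.004, 0.002, -1.0]]
wrist_force: [0.5, 0.5, 1.0]
gripper_width: 1.0
gripper_force: 0.0
```

```bash
cat > jaw.py <<'E'
from look import *
# profile along clamp axis at z=.047 (pad/block top level)
s=pose(); c=cam("wrist"); im=c["img"].astype(np.float32)
fx=np.array([.531,.1472]); ax=np.array([-.0995,-.995]); X0=116.5; lat=np.array([.995,-.0995])
import sys
def P(X,l,z): 
    q=fx+ax*(X-X0)/1000+lat*l/1000; return proj(c,[q[0],q[1],z])
out=[]
for X in np.arange(50,135,1.0):
    v=[]
    for l in (-3,-1,1,3):
        p=P(X,l,.047); v.append(cv2.getRectSubPix(im,(1,1),(float(p[0]),float(p[1])))[0,0] if im.ndim==2 else np.array([cv2.getRectSubPix(np.ascontiguousarray(im[:,:,k]),(1,1),(float(p[0]),float(p[1])))[0,0] for k in range(3)]))
    out.append((X,np.mean(v,0)))
print("corner px",P(131,0,.047),P(60,0,.047))
print(" ".join(f"{int(X)}:{int(v[0])},{int(v[1])},{int(v[2])}" for X,v in out))
for l,z in [("jaw_face",.036),("graft",.022)]:
    for x in landmark_of("wrist",l)[:1]:
        q=onz(c,x["point"],z); print(l,round(x["score"],2),"X",X0+1000*(q[:2]-fx)@ax, "lat",1000*(q[:2]-fx)@lat)
E
python3 jaw.py
```

```text
t 32.475 tcp [0.5442 0.2866 0.1207] yaw -5.826157524399415 j6 41.45652218110609 z [-0.0042 -0.0017 -1.    ] w 86.96091567053479 0.0 [0.5088 0.5078 1.0047]
corner px [446.6817 203.3429] [359.6194 203.5334]
50:209,218,229 51:209,218,229 52:209,218,229 53:205,213,223 54:199,206,214 55:205,210,217 56:219,224,229 57:223,230,235 58:224,230,237 59:216,223,227 60:198,205,212 61:196,202,210 62:198,205,212 63:188,195,203 64:153,153,154 65:170,163,148 66:234,231,218 67:247,249,247 68:247,250,251 69:247,251,251 70:243,247,244 71:188,193,185 72:112,120,119 73:97,108,109 74:128,137,139 75:181,189,193 76:200,207,209 77:200,206,208 78:200,206,208 79:189,196,198 80:154,156,154 81:174,169,154 82:238,236,227 83:248,250,250 84:248,250,247 85:204,222,239 86:104,160,239 87:81,146,237 88:186,208,239 89:227,228,217 90:163,151,127 91:127,110,84 92:129,112,88 93:132,116,91 94:135,117,91 95:136,118,91 96:139,120,92 97:140,121,94 98:140,122,95 99:173,149,115 100:241,221,171 101:255,252,217 102:255,254,234 103:254,254,240 104:254,254,241 105:254,254,242 106:255,255,242 107:254,254,241 108:254,254,237 109:254,254,237 110:254,254,237 111:254,254,238 112:254,254,242 113:255,255,242 114:255,254,242 115:255,254,241 116:255,254,241 117:255,255,241 118:255,255,241 119:255,255,241 120:255,255,241 121:255,255,241 122:255,255,241 123:255,255,241 124:254,254,237 125:254,253,231 126:254,254,238 127:255,255,242 128:255,254,236 129:244,234,188 130:156,143,119 131:88,84,78 132:88,87,82 133:148,143,130 134:211,205,184
graft 0.57 X 114.16435795827503 lat -0.05090819115437843
```

The profile along the bar is clear: block at 100–130, blue pad's front at 88, rear plate's front at 71 with the cushion free. First squeeze.

step_arm:
  linear:
    - [0,0,0]
    - [0,0,0]
    - [0,0,0]
    - [0,0,0]
    - [0,0,0]
    - [0,0,0]
    - [0,0,0]
  delta_rot:
    - [0,0,0]
    - [0,0,0]
    - [0,0,0]
    - [0,0,0]
    - [0,0,0]
    - [0,0,0]
    - [0,0,0]
  grip: [32,32,32,32,32,32,32]

```text
time_s: 33.5
tcp_pos: [0.5453, 0.2866, 0.1235]
ee_rot: [[0.995, -0.1, -0.001], [-0.1, -0.995, -0.0], [-0.001, 0.001, -1.0]]
wrist_force: [-0.3, -5.3, 4.2]
gripper_width: 0.435
gripper_force: 30.3
```

```bash
cat jaw.py | sed 's/np.arange(50,135,1.0)/np.arange(60,104,1.0)/' > jaw2.py; python3 jaw2.py
```

```text
t 33.5 tcp [0.5453 0.2866 0.1235] yaw -5.72566985781007 j6 41.5222405412747 z [-0.0007 -0.0005 -1.    ] w 37.82706021601534 30.29061246315905 [-0.2557 -5.324   4.2298]
corner px [444.5672 204.245 ] [358.5386 204.2493]
60:230,236,243 61:225,232,238 62:213,220,227 63:209,216,224 64:211,218,225 65:204,211,219 66:166,167,169 67:179,172,156 68:241,238,226 69:252,252,252 70:251,253,254 71:251,253,254 72:250,253,251 73:206,211,203 74:123,132,130 75:104,116,117 76:134,144,146 77:189,197,200 78:211,216,218 79:212,217,218 80:212,217,218 81:204,208,210 82:168,170,169 83:183,178,163 84:244,243,235 85:252,253,254 86:253,254,252 87:222,235,246 88:121,178,247 89:70,147,246 90:88,127,208 91:127,119,127 92:140,121,94 93:142,124,96 94:145,127,99 95:148,128,99 96:149,128,99 97:151,130,101 98:150,130,102 99:185,160,123 100:245,230,182 101:255,254,228 102:255,255,243 103:255,255,247
jaw_face 0.61 X 91.66999758845778 lat 1.0553119750845714
graft 0.64 X 114.07519824336028 lat 1.1413951452293185
```

step_arm:
  linear:
    - [0,0,0]
    - [0,0,0]
    - [0,0,0]
    - [0,0,0]
    - [0,0,0]
    - [0,0,0]
    - [0,0,0]
    - [0,0,0]
  delta_rot:
    - [0,0,0]
    - [0,0,0]
    - [0,0,0]
    - [0,0,0]
    - [0,0,0]
    - [0,0,0]
    - [0,0,0]
    - [0,0,0]
  grip: [82,82,82,82,82,82,82,82]

```text
time_s: 34.65
tcp_pos: [0.5455, 0.2878, 0.1231]
ee_rot: [[0.995, -0.1, 0.0], [-0.1, -0.995, 0.002], [0.0, -0.002, -1.0]]
wrist_force: [-0.0, -0.6, 0.4]
gripper_width: 0.939
gripper_force: 0.0
```

step_arm:
  linear:
    - [0,0,0]
    - [0,0,0]
    - [0,0,0]
    - [0,0,0]
    - [0,0,0]
    - [0,0,0]
    - [0,0,0]
  delta_rot:
    - [0,0,0]
    - [0,0,0]
    - [0,0,0]
    - [0,0,0]
    - [0,0,0]
    - [0,0,0]
    - [0,0,0]
  grip: [32,32,32,32,32,32,32]

```text
time_s: 35.52
tcp_pos: [0.5453, 0.2865, 0.1231]
ee_rot: [[0.995, -0.1, -0.001], [-0.1, -0.995, -0.001], [-0.001, 0.001, -1.0]]
wrist_force: [2.0, -5.1, 2.5]
gripper_width: 0.436
gripper_force: 30.5
```

```bash
python3 jaw2.py
```

```text
t 35.525 tcp [0.5453 0.2865 0.1231] yaw -5.736742054320799 j6 41.51572697198828 z [-0.0009 -0.0007 -1.    ] w 37.905295058151786 30.51982407923788 [ 1.9912 -5.1008  2.5271]
corner px [444.7793 204.3341] [358.6232 204.3592]
60:229,236,242 61:223,230,235 62:209,216,224 63:204,211,220 64:206,213,221 65:206,212,220 66:177,182,188 67:162,157,146 68:227,222,205 69:251,252,248 70:251,253,253 71:251,253,254 72:252,254,254 73:229,233,227 74:144,151,146 75:104,116,117 76:120,130,132 77:172,181,184 78:208,214,216 79:212,216,218 80:211,216,218 81:209,213,214 82:179,182,183 83:164,160,150 84:231,228,214 85:251,253,252 86:253,254,253 87:240,246,247 88:154,196,245 89:78,154,247 90:77,133,226 91:117,121,149 92:138,121,97 93:143,124,95 94:146,127,99 95:149,128,99 96:150,129,99 97:152,131,101 98:150,130,102 99:186,161,123 100:246,230,182 101:255,254,228 102:255,255,242 103:255,255,247
jaw_face 0.86 X 94.45109877461809 lat 0.6830588016856741
graft 0.61 X 115.53595135351188 lat -1.0672086122813103
```

The second squeeze barely advanced, as the trigger had not sprung back fully. I'll release longer.

step_arm:
  linear:
    - [0,0,0]
    - [0,0,0]
    - [0,0,0]
    - [0,0,0]
    - [0,0,0]
    - [0,0,0]
    - [0,0,0]
    - [0,0,0]
    - [0,0,0]
    - [0,0,0]
  delta_rot:
    - [0,0,0]
    - [0,0,0]
    - [0,0,0]
    - [0,0,0]
    - [0,0,0]
    - [0,0,0]
    - [0,0,0]
    - [0,0,0]
    - [0,0,0]
    - [0,0,0]
  grip: [86,86,86,86,86,86,86,86,86,86]

```text
time_s: 36.92
tcp_pos: [0.5455, 0.2877, 0.1231]
ee_rot: [[0.995, -0.1, 0.0], [-0.1, -0.995, 0.002], [-0.0, -0.002, -1.0]]
wrist_force: [0.6, -0.1, 0.2]
gripper_width: 0.985
gripper_force: 0.0
```

```bash
python3 jaw2.py | head -1
python3 - <<'E'
from look import *
c=cam("wrist")
for x in silhouettes("wrist","trigger")[:1]:
    ys,xs=np.where(x["mask"]); print("trig mask cols",xs.min(),xs.max(),ys.min(),ys.max(),x["score"])
for x in landmark_of("wrist","trigger_pad")[:1]: print(x["point"],x["score"],onz(c,x["point"],.122))
E
```

```text
t 36.925 tcp [0.5455 0.2877 0.1231] yaw -5.751670216726343 j6 41.519002492238855 z [ 0.0002  0.0021 -1.    ] w 85.70682681367153 0.0 [ 0.6286 -0.1023  0.1749]
trig mask cols 281 313 206 276 0.89
[312.6, 243.5] 0.83 [0.5428 0.2567 0.122 ]
```

step_arm:
  linear:
    - [0,0,0]
    - [0,0,0]
    - [0,0,0]
    - [0,0,0]
    - [0,0,0]
    - [0,0,0]
    - [0,0,0]
  delta_rot:
    - [0,0,0]
    - [0,0,0]
    - [0,0,0]
    - [0,0,0]
    - [0,0,0]
    - [0,0,0]
    - [0,0,0]
  grip: [32,32,32,32,32,32,32]

```text
time_s: 38.1
tcp_pos: [0.5452, 0.2866, 0.123]
ee_rot: [[0.995, -0.1, -0.001], [-0.1, -0.995, -0.001], [-0.001, 0.001, -1.0]]
wrist_force: [1.2, -4.3, 0.7]
gripper_width: 0.434
gripper_force: 31.0
```

```bash
python3 jaw2.py
```

```text
t 38.1 tcp [0.5452 0.2866 0.123 ] yaw -5.726560779364801 j6 41.52062562513183 z [-0.0011 -0.0008 -1.    ] w 37.74461241330817 31.004732865840197 [ 1.2131 -4.2538  0.7253]
corner px [444.8107 204.2534] [358.6474 204.2681]
60:230,236,243 61:230,236,243 62:230,236,243 63:230,237,243 64:229,235,242 65:219,226,231 66:208,215,223 67:209,215,223 68:211,217,225 69:198,205,213 70:159,159,157 71:189,181,164 72:245,243,232 73:252,253,252 74:251,253,254 75:252,254,254 76:248,251,248 77:194,199,191 78:117,127,125 79:105,117,118 80:143,152,155 81:197,204,208 82:212,217,219 83:211,216,218 84:212,216,218 85:199,204,205 86:161,161,158 87:192,187,170 88:247,246,240 89:252,254,254 90:253,254,251 91:212,230,246 92:109,171,247 93:69,144,244 94:101,129,197 95:140,126,120 96:151,129,97 97:152,131,101 98:149,130,102 99:187,161,124 100:247,231,183 101:255,254,228 102:255,255,242 103:255,255,247
jaw_face 0.61 X 95.01804492421788 lat 2.1318742397585506
graft 0.62 X 113.16743140068837 lat 0.08812103564361999
```

step_arm:
  linear:
    - [0,0,0]
    - [0,0,0]
    - [0,0,0]
    - [0,0,0]
    - [0,0,0]
    - [0,0,0]
    - [0,0,0]
    - [0,0,0]
    - [0,0,0]
    - [0,0,0]
  delta_rot:
    - [0,0,0]
    - [0,0,0]
    - [0,0,0]
    - [0,0,0]
    - [0,0,0]
    - [0,0,0]
    - [0,0,0]
    - [0,0,0]
    - [0,0,0]
    - [0,0,0]
  grip: [86,86,86,86,86,86,86,86,86,86]

```text
time_s: 39.5
tcp_pos: [0.5455, 0.2877, 0.1231]
ee_rot: [[0.995, -0.1, 0.0], [-0.1, -0.995, 0.002], [0.0, -0.002, -1.0]]
wrist_force: [0.8, -1.0, -0.7]
gripper_width: 0.992
gripper_force: 0.0
```

step_arm:
  linear:
    - [0,0,0]
    - [0,0,0]
    - [0,0,0]
    - [0,0,0]
    - [0,0,0]
    - [0,0,0]
    - [0,0,0]
  delta_rot:
    - [0,0,0]
    - [0,0,0]
    - [0,0,0]
    - [0,0,0]
    - [0,0,0]
    - [0,0,0]
    - [0,0,0]
  grip: [32,32,32,32,32,32,32]

```text
time_s: 40.38
tcp_pos: [0.5452, 0.2866, 0.1232]
ee_rot: [[0.995, -0.1, -0.001], [-0.1, -0.995, -0.0], [-0.001, 0.001, -1.0]]
wrist_force: [-0.5, -4.1, 2.4]
gripper_width: 0.442
gripper_force: 29.9
```

```bash
python3 jaw2.py
```

```text
t 40.375 tcp [0.5452 0.2866 0.1232] yaw -5.735580835444919 j6 41.519949469857224 z [-0.0009 -0.0005 -1.    ] w 38.454097168541104 29.887957581086084 [-0.541  -4.0579  2.4452]
corner px [444.781  204.2273] [358.6398 204.2465]
60:230,237,243 61:230,236,243 62:230,236,243 63:230,236,243 64:230,236,243 65:224,231,237 66:211,218,225 67:209,215,223 68:211,218,225 69:208,215,222 70:171,174,178 71:166,160,146 72:232,228,212 73:251,252,250 74:251,253,254 75:251,253,254 76:252,254,254 77:223,227,220 78:138,145,141 79:104,116,117 80:124,134,136 81:178,186,189 82:209,214,217 83:213,217,219 84:213,217,219 85:208,213,214 86:175,178,178 87:169,164,151 88:237,234,222 89:252,253,252 90:253,254,252 91:234,243,247 92:141,189,246 93:74,152,247 94:82,133,222 95:128,126,145 96:150,129,100 97:153,131,100 98:149,130,101 99:189,163,125 100:247,232,185 101:255,254,229 102:255,255,242 103:255,255,247
jaw_face 0.78 X 96.03408261922499 lat -0.31135453600227986
graft 0.84 X 117.09231814938504 lat -1.8246312601425758
```

step_arm:
  linear:
    - [0,0,0]
    - [0,0,0]
  delta_rot:
    - [0,0,0]
    - [0,0,0]
  grip: [32,32]

```text
time_s: 40.78
tcp_pos: [0.5452, 0.2866, 0.1232]
ee_rot: [[0.995, -0.1, -0.001], [-0.1, -0.995, -0.0], [-0.001, 0.0, -1.0]]
wrist_force: [0.2, -4.8, 2.4]
gripper_width: 0.438
gripper_force: 29.9
```

```bash
python3 jaw2.py | grep -o "t [0-9.]*\|w [0-9.]*\|7[5-9]:[0-9,]*\|8[0-4]:[0-9,]*" | tr '\n' ' '
```

```text
t 40.775 w  w 38.10648529276207 75:251,253,254 76:252,254,254 77:225,228,222 78:139,147,142 79:104,115,117 80:123,133,135 81:176,185,188 82:208,214,217 83:212,217,219 84:212,217,219 t  t 0.79 t
```

step_arm:
  linear:
    - [0,0,0]
    - [0,0,0]
    - [0,0,0]
    - [0,0,0]
    - [0,0,0]
    - [0,0,0]
    - [0,0,0]
    - [0,0,0]
    - [0,0,0]
    - [0,0,0]
  delta_rot:
    - [0,0,0]
    - [0,0,0]
    - [0,0,0]
    - [0,0,0]
    - [0,0,0]
    - [0,0,0]
    - [0,0,0]
    - [0,0,0]
    - [0,0,0]
    - [0,0,0]
  grip: [86,86,86,86,86,86,86,86,86,86]

```text
time_s: 42.18
tcp_pos: [0.5455, 0.2877, 0.1231]
ee_rot: [[0.995, -0.1, 0.0], [-0.1, -0.995, 0.002], [0.0, -0.002, -1.0]]
wrist_force: [1.0, -0.6, 0.1]
gripper_width: 0.985
gripper_force: 0.0
```

step_arm:
  linear:
    - [0,0,0]
    - [0,0,0]
    - [0,0,0]
    - [0,0,0]
  delta_rot:
    - [0,0,0]
    - [0,0,0]
    - [0,0,0]
    - [0,0,0]
  grip: [86,86,86,86]

```text
time_s: 42.68
tcp_pos: [0.5455, 0.2877, 0.1231]
ee_rot: [[0.995, -0.1, 0.0], [-0.1, -0.995, 0.002], [-0.0, -0.002, -1.0]]
wrist_force: [-0.3, -0.4, 0.7]
gripper_width: 0.987
gripper_force: 0.0
```

step_arm:
  linear:
    - [0,0,0]
    - [0,0,0]
    - [0,0,0]
    - [0,0,0]
    - [0,0,0]
    - [0,0,0]
    - [0,0,0]
  delta_rot:
    - [0,0,0]
    - [0,0,0]
    - [0,0,0]
    - [0,0,0]
    - [0,0,0]
    - [0,0,0]
    - [0,0,0]
  grip: [32,32,32,32,32,32,32]

```text
time_s: 43.55
tcp_pos: [0.5452, 0.2866, 0.123]
ee_rot: [[0.995, -0.1, -0.001], [-0.1, -0.995, -0.001], [-0.001, 0.001, -1.0]]
wrist_force: [0.9, -4.2, 2.1]
gripper_width: 0.438
gripper_force: 31.0
```

```bash
python3 jaw2.py
```

```text
t 43.55 tcp [0.5452 0.2866 0.123 ] yaw -5.7257012640012475 j6 41.520269529698254 z [-0.001  -0.0008 -1.    ] w 38.126316274499786 31.02295120479539 [ 0.8612 -4.2378  2.1192]
corner px [444.7876 204.2848] [358.6321 204.2982]
60:230,236,243 61:230,236,243 62:230,237,243 63:230,236,243 64:230,236,243 65:230,236,243 66:230,236,243 67:230,236,243 68:228,235,241 69:213,220,226 70:207,213,221 71:208,215,222 72:210,217,224 73:194,200,207 74:156,154,151 75:190,183,164 76:245,243,233 77:251,253,252 78:251,253,254 79:251,254,254 80:247,250,248 81:192,197,189 82:116,126,125 83:106,118,119 84:146,156,158 85:197,205,209 86:211,216,218 87:211,216,217 88:211,215,217 89:197,201,202 90:158,158,154 91:194,188,172 92:247,247,240 93:252,253,253 94:251,253,251 95:208,227,245 96:108,170,247 97:68,142,243 98:105,128,191 99:181,159,137 100:247,230,179 101:255,254,227 102:255,255,242 103:255,255,247
jaw_face 0.82 X 100.01042735448806 lat -0.356906206891565
graft 0.7 X 113.79255643470897 lat -0.35650201982408963
```

step_arm:
  linear:
    - [0,0,0]
    - [0,0,0]
    - [0,0,0]
    - [0,0,0]
    - [0,0,0]
    - [0,0,0]
    - [0,0,0]
    - [0,0,0]
    - [0,0,0]
    - [0,0,0]
  delta_rot:
    - [0,0,0]
    - [0,0,0]
    - [0,0,0]
    - [0,0,0]
    - [0,0,0]
    - [0,0,0]
    - [0,0,0]
    - [0,0,0]
    - [0,0,0]
    - [0,0,0]
  grip: [86,86,86,86,86,86,86,86,86,86]

```text
time_s: 44.95
tcp_pos: [0.5455, 0.2877, 0.1231]
ee_rot: [[0.995, -0.1, 0.0], [-0.1, -0.995, 0.002], [0.0, -0.002, -1.0]]
wrist_force: [-0.0, 0.1, 0.4]
gripper_width: 0.989
gripper_force: 0.0
```

step_arm:
  linear:
    - [0,0,0]
    - [0,0,0]
    - [0,0,0]
    - [0,0,0]
  delta_rot:
    - [0,0,0]
    - [0,0,0]
    - [0,0,0]
    - [0,0,0]
  grip: [86,86,86,86]

```text
time_s: 45.45
tcp_pos: [0.5455, 0.2877, 0.1231]
ee_rot: [[0.995, -0.1, 0.0], [-0.1, -0.995, 0.002], [-0.0, -0.002, -1.0]]
wrist_force: [-0.3, 0.7, 0.2]
gripper_width: 0.986
gripper_force: 0.0
```

step_arm:
  linear:
    - [0,0,0]
    - [0,0,0]
    - [0,0,0]
    - [0,0,0]
    - [0,0,0]
    - [0,0,0]
    - [0,0,0]
  delta_rot:
    - [0,0,0]
    - [0,0,0]
    - [0,0,0]
    - [0,0,0]
    - [0,0,0]
    - [0,0,0]
    - [0,0,0]
  grip: [32,32,32,32,32,32,32]

```text
time_s: 46.32
tcp_pos: [0.5453, 0.2865, 0.1232]
ee_rot: [[0.995, -0.1, -0.001], [-0.1, -0.995, -0.0], [-0.001, 0.001, -1.0]]
wrist_force: [0.5, -5.5, 2.3]
gripper_width: 0.438
gripper_force: 29.9
```

```bash
python3 jaw2.py
```

```text
t 46.325 tcp [0.5453 0.2865 0.1232] yaw -5.737805572789507 j6 41.520207542982384 z [-0.0009 -0.0005 -1.    ] w 38.09996208209323 29.889668020186946 [ 0.4696 -5.5227  2.2986]
corner px [444.7241 204.2632] [358.5921 204.2853]
60:230,236,243 61:230,236,243 62:230,236,243 63:230,236,243 64:230,236,243 65:230,236,243 66:230,236,243 67:230,236,243 68:230,236,243 69:221,228,234 70:208,215,223 71:208,214,222 72:210,217,224 73:205,212,219 74:168,171,174 75:165,158,144 76:231,227,212 77:251,252,249 78:251,253,253 79:251,253,254 80:252,254,253 81:222,226,220 82:137,145,141 83:103,114,115 84:125,135,137 85:179,188,191 86:209,214,216 87:211,216,218 88:211,216,217 89:206,210,211 90:171,174,174 91:168,163,150 92:236,233,221 93:252,253,252 94:253,254,252 95:234,243,247 96:144,191,246 97:72,151,247 98:85,132,220 99:173,158,159 100:247,229,179 101:255,254,226 102:255,255,242 103:255,255,247
jaw_face 0.58 X 101.85033521314055 lat -0.9109657174187616
graft 0.77 X 114.45129895890321 lat 0.3903322877637284
```

step_arm:
  linear:
    - [0,0,0]
    - [0,0,0]
    - [0,0,0]
    - [0,0,0]
    - [0,0,0]
    - [0,0,0]
    - [0,0,0]
    - [0,0,0]
    - [0,0,0]
    - [0,0,0]
  delta_rot:
    - [0,0,0]
    - [0,0,0]
    - [0,0,0]
    - [0,0,0]
    - [0,0,0]
    - [0,0,0]
    - [0,0,0]
    - [0,0,0]
    - [0,0,0]
    - [0,0,0]
  grip: [86,86,86,86,86,86,86,86,86,86]

```text
time_s: 47.72
tcp_pos: [0.5455, 0.2877, 0.1231]
ee_rot: [[0.995, -0.1, 0.0], [-0.1, -0.995, 0.002], [0.0, -0.002, -1.0]]
wrist_force: [-0.3, 0.9, 0.2]
gripper_width: 0.987
gripper_force: 0.0
```

```bash
cat > trig.py <<'E'
from look import *
c=cam("wrist"); im=c["img"].astype(int)
o=((im[:,:,0]>150)&(im[:,:,0]>im[:,:,2]+90)&(im[:,:,1]<im[:,:,0]*.75)); o[:,:240]=0;o[:,350:]=0
ys,xs=np.where(o); print("orange",o.sum(),xs.mean() if len(xs) else 0,np.percentile(xs,[2,98]) if len(xs) else 0,ys.min() if len(xs) else 0)
for x in landmark_of("wrist","trigger_pad")[:1]: print(x["point"],x["score"])
E
python3 trig.py
```

```text
orange 477 299.27253668763103 [289. 312.] 209
[312.2, 244.4] 0.72
```

step_arm:
  linear:
    - [0,0,0]
    - [0,0,0]
    - [0,0,0]
    - [0,0,0]
    - [0,0,0]
    - [0,0,0]
    - [0,0,0]
  delta_rot:
    - [0,0,0]
    - [0,0,0]
    - [0,0,0]
    - [0,0,0]
    - [0,0,0]
    - [0,0,0]
    - [0,0,0]
  grip: [32,32,32,32,32,32,32]

```text
time_s: 48.7
tcp_pos: [0.5452, 0.2866, 0.123]
ee_rot: [[0.995, -0.1, -0.001], [-0.1, -0.995, -0.001], [-0.001, 0.001, -1.0]]
wrist_force: [1.5, -4.8, 1.5]
gripper_width: 0.439
gripper_force: 31.1
```

```bash
python3 jaw2.py; python3 trig.py
```

```text
t 48.7 tcp [0.5452 0.2866 0.123 ] yaw -5.724308781720775 j6 41.52152321279009 z [-0.0011 -0.0008 -1.    ] w 38.18570070412665 31.078324522823095 [ 1.4794 -4.7983  1.5122]
corner px [444.8186 204.263 ] [358.6567 204.2744]
60:230,236,243 61:230,236,243 62:230,236,243 63:230,236,243 64:230,236,243 65:230,236,243 66:230,236,243 67:230,236,243 68:230,236,243 69:230,236,243 70:230,236,243 71:230,236,242 72:220,227,232 73:208,215,222 74:207,214,222 75:208,215,222 76:195,202,209 77:171,175,178 78:162,160,153 79:213,207,189 80:249,248,242 81:251,253,253 82:251,253,254 83:252,254,254 84:240,243,239 85:167,173,166 86:108,118,118 87:115,126,127 88:166,175,177 89:204,211,211 90:192,196,197 91:155,154,150 92:197,192,175 93:248,248,242 94:252,254,253 95:252,253,251 96:206,226,245 97:102,167,247 98:70,140,240 99:148,153,195 100:243,224,181 101:255,254,223 102:255,255,241 103:255,255,247
jaw_face 0.92 X 99.8135973189149 lat 2.22792679167678
graft 0.92 X 114.84104194232057 lat -0.8511987619246784
orange 529 283.58223062381853 [264.56 340.  ] 208
[283.8, 243.9] 0.66
```

step_arm:
  linear:
    - [0,0,0]
    - [0,0,0]
    - [0,0,0]
    - [0,0,0]
    - [0,0,0]
    - [0,0,0]
    - [0,0,0]
    - [0,0,0]
    - [0,0,0]
    - [0,0,0]
  delta_rot:
    - [0,0,0]
    - [0,0,0]
    - [0,0,0]
    - [0,0,0]
    - [0,0,0]
    - [0,0,0]
    - [0,0,0]
    - [0,0,0]
    - [0,0,0]
    - [0,0,0]
  grip: [82,82,82,82,82,82,82,82,82,82]

```text
time_s: 50.2
tcp_pos: [0.5455, 0.2877, 0.1231]
ee_rot: [[0.995, -0.1, 0.0], [-0.1, -0.995, 0.002], [0.0, -0.002, -1.0]]
wrist_force: [0.2, -1.4, -0.4]
gripper_width: 0.941
gripper_force: 0.0
```

step_arm:
  linear:
    - [0,0,0]
    - [0,0,0]
    - [0,0,0]
    - [0,0,0]
    - [0,0,0]
    - [0,0,0]
  delta_rot:
    - [0,0,0]
    - [0,0,0]
    - [0,0,0]
    - [0,0,0]
    - [0,0,0]
    - [0,0,0]
  grip: [41,41,41,41,41,41]

```text
time_s: 50.95
tcp_pos: [0.5451, 0.2848, 0.1233]
ee_rot: [[0.995, -0.1, -0.002], [-0.1, -0.995, -0.003], [-0.002, 0.004, -1.0]]
wrist_force: [0.4, -6.9, 3.0]
gripper_width: 0.478
gripper_force: 5.7
```

```bash
sed -i 's/^for l,z in .*/sys.exit()/' jaw2.py; python3 jaw2.py | sed 's/60:.* 72:/72:/'
```

```text
File "jaw2.py", line 17
    for x in landmark_of("wrist",l)[:1]:
IndentationError: unexpected indent
```

```bash
sed -i '/^sys.exit/,$d' jaw2.py; python3 jaw2.py | sed 's/60:.* 72:/72:/'
```

```text
t 50.95 tcp [0.5451 0.2848 0.1233] yaw -5.7654186108124845 j6 41.52266649632646 z [-0.0022 -0.0033 -1.    ] w 41.6214187204161 5.666244733147323 [ 0.4047 -6.9354  2.9801]
corner px [441.9471 203.9193] [356.07   204.0571]
72:222,229,234 73:209,215,221 74:207,212,220 75:207,213,220 76:194,200,208 77:174,179,183 78:163,162,156 79:210,204,187 80:248,248,241 81:251,252,253 82:251,253,254 83:251,254,254 84:240,244,240 85:168,174,167 86:107,117,117 87:112,122,123 88:159,168,169 89:204,210,213 90:196,202,203 91:158,157,153 92:194,189,173 93:247,246,240 94:252,253,253 95:252,253,250 96:205,226,245 97:104,168,246 98:69,139,240 99:143,149,195 100:243,222,177 101:255,254,221 102:255,255,240 103:255,254,246
```

step_arm:
  linear:
    - [0,0,0]
    - [0,0,0]
    - [0,0,0]
  delta_rot:
    - [0,0,0]
    - [0,0,0]
    - [0,0,0]
  grip: [32,32,32]

```text
time_s: 51.38
tcp_pos: [0.5453, 0.2866, 0.1232]
ee_rot: [[0.995, -0.1, -0.001], [-0.1, -0.995, -0.0], [-0.001, 0.001, -1.0]]
wrist_force: [0.7, -5.7, 2.9]
gripper_width: 0.439
gripper_force: 29.9
```

```bash
python3 jaw2.py | sed 's/60:.* 72:/72:/'
```

```text
t 51.375 tcp [0.5453 0.2866 0.1232] yaw -5.7408708594335005 j6 41.51724378470885 z [-0.0009 -0.0005 -1.    ] w 38.22761494621946 29.8574222571915 [ 0.6618 -5.682   2.9402]
corner px [444.7659 204.245 ] [358.6279 204.2706]
72:216,224,230 73:206,213,221 74:205,212,221 75:206,213,221 76:195,203,211 77:180,185,190 78:164,165,162 79:198,191,174 80:246,244,235 81:251,252,252 82:251,253,254 83:252,254,254 84:247,249,247 85:188,193,186 86:115,124,123 87:109,120,121 88:151,160,162 89:197,205,206 90:192,197,198 91:156,155,150 92:199,193,176 93:248,248,242 94:252,254,254 95:251,252,250 96:201,223,245 97:101,167,247 98:70,140,240 99:147,153,196 100:242,223,181 101:255,253,223 102:255,255,241 103:255,254,246
```

step_arm:
  linear:
    - [0,0,0]
    - [0,0,0]
    - [0,0,0]
    - [0,0,0]
    - [0,0,0]
    - [0,0,0]
    - [0,0,0]
    - [0,0,0]
    - [0,0,0]
    - [0,0,0]
  delta_rot:
    - [0,0,0]
    - [0,0,0]
    - [0,0,0]
    - [0,0,0]
    - [0,0,0]
    - [0,0,0]
    - [0,0,0]
    - [0,0,0]
    - [0,0,0]
    - [0,0,0]
  grip: [84,84,84,84,84,84,84,84,84,84]

```text
time_s: 52.68
tcp_pos: [0.5455, 0.2877, 0.1231]
ee_rot: [[0.995, -0.1, 0.0], [-0.1, -0.995, 0.002], [-0.0, -0.002, -1.0]]
wrist_force: [0.2, -0.2, -0.7]
gripper_width: 0.964
gripper_force: 0.0
```

step_arm:
  linear:
    - [0,0,0]
    - [0,0,0]
    - [0,0,0]
    - [0,0,0]
    - [0,0,0]
    - [0,0,0]
    - [0,0,0]
  delta_rot:
    - [0,0,0]
    - [0,0,0]
    - [0,0,0]
    - [0,0,0]
    - [0,0,0]
    - [0,0,0]
    - [0,0,0]
  grip: [41,41,41,41,41,41,41]

```text
time_s: 53.55
tcp_pos: [0.5451, 0.2851, 0.1233]
ee_rot: [[0.995, -0.1, -0.002], [-0.1, -0.995, -0.003], [-0.002, 0.003, -1.0]]
wrist_force: [0.0, -6.3, 3.0]
gripper_width: 0.476
gripper_force: 5.8
```

```bash
python3 jaw2.py | sed 's/60:.* 72:/72:/'
```

```text
t 53.55 tcp [0.5451 0.2851 0.1233] yaw -5.762015040374587 j6 41.52629601790777 z [-0.0019 -0.0028 -1.    ] w 41.406161246336495 5.8120935363695025 [ 0.0168 -6.3091  2.9586]
corner px [442.3709 203.9692] [356.4541 204.0875]
72:227,233,240 73:218,224,232 74:215,221,230 75:215,222,230 76:199,206,215 77:180,185,189 78:166,166,163 79:198,192,176 80:246,244,234 81:251,252,252 82:251,253,254 83:252,254,254 84:248,250,248 85:188,194,186 86:114,124,122 87:107,118,120 88:151,159,162 89:199,206,207 90:195,200,201 91:157,156,152 92:199,193,176 93:248,247,242 94:252,253,253 95:250,252,250 96:200,222,245 97:101,166,246 98:67,138,240 99:144,150,194 100:242,221,180 101:255,253,222 102:255,255,240 103:255,254,246
```

step_arm:
  linear:
    - [0,0,0]
    - [0,0,0]
  delta_rot:
    - [0,0,0]
    - [0,0,0]
  grip: [39.5,39.5]

```text
time_s: 53.85
tcp_pos: [0.5452, 0.2858, 0.1232]
ee_rot: [[0.995, -0.1, -0.001], [-0.1, -0.995, -0.002], [-0.001, 0.002, -1.0]]
wrist_force: [0.7, -5.2, 2.2]
gripper_width: 0.461
gripper_force: 10.0
```

```bash
python3 jaw2.py | sed 's/60:.* 72:/72:/'
```

```text
t 53.85 tcp [0.5452 0.2858 0.1232] yaw -5.753201553201556 j6 41.52463053596885 z [-0.0014 -0.0016 -1.    ] w 40.06357659355499 10.03672613762319 [ 0.6883 -5.173   2.1628]
corner px [443.529  204.1034] [357.4988 204.1773]
72:225,231,237 73:212,219,226 74:209,216,223 75:209,216,223 76:195,203,210 77:179,184,187 78:164,164,161 79:198,192,175 80:246,244,234 81:251,252,252 82:251,253,254 83:252,254,254 84:247,250,247 85:188,193,185 86:115,124,123 87:107,118,119 88:147,155,157 89:196,204,205 90:195,201,202 91:159,158,153 92:199,194,177 93:248,248,243 94:252,253,253 95:250,252,250 96:200,223,245 97:100,166,246 98:66,139,240 99:144,150,195 100:241,222,182 101:255,253,222 102:255,255,241 103:255,255,246
```

step_arm:
  linear:
    - [0,0,0]
    - [0,0,0]
    - [0,0,0]
  delta_rot:
    - [0,0,0]
    - [0,0,0]
    - [0,0,0]
  grip: [32,32,32]

```text
time_s: 54.28
tcp_pos: [0.5453, 0.2866, 0.1232]
ee_rot: [[0.995, -0.1, -0.001], [-0.1, -0.995, -0.0], [-0.001, 0.0, -1.0]]
wrist_force: [0.5, -5.7, 2.4]
gripper_width: 0.439
gripper_force: 29.8
```

```bash
python3 jaw2.py | sed 's/60:.* 72:/72:/'; python3 trig.py
```

```text
t 54.275 tcp [0.5453 0.2866 0.1232] yaw -5.742618304785658 j6 41.51741865738314 z [-0.0008 -0.0004 -1.    ] w 38.23422627614802 29.827253428520635 [ 0.4665 -5.6734  2.4477]
corner px [444.7404 204.2646] [358.6099 204.2913]
72:225,232,237 73:209,217,224 74:207,214,222 75:207,214,222 76:197,204,212 77:182,187,192 78:165,165,163 79:197,190,173 80:246,244,234 81:251,252,252 82:251,253,254 83:252,254,254 84:247,250,247 85:190,196,188 86:116,125,124 87:108,120,121 88:150,159,161 89:197,205,206 90:192,197,198 91:155,154,150 92:197,191,174 93:248,247,242 94:252,254,253 95:251,253,250 96:202,224,245 97:102,168,247 98:69,140,241 99:145,152,197 100:241,222,180 101:255,253,222 102:255,255,241 103:255,255,247
orange 526 283.87072243346006 [265. 340.] 208
[285.4, 244.7] 0.96
```

The pawl probably needs a fuller spring-back to catch the next tooth. I'll release longer, then close progressively while watching the cushion, now at about 3.2 mm.

step_arm:
  linear:
    - [0,0,0]
    - [0,0,0]
    - [0,0,0]
    - [0,0,0]
    - [0,0,0]
    - [0,0,0]
    - [0,0,0]
    - [0,0,0]
    - [0,0,0]
    - [0,0,0]
  delta_rot:
    - [0,0,0]
    - [0,0,0]
    - [0,0,0]
    - [0,0,0]
    - [0,0,0]
    - [0,0,0]
    - [0,0,0]
    - [0,0,0]
    - [0,0,0]
    - [0,0,0]
  grip: [87,87,87,87,87,87,87,87,87,87]

```text
time_s: 55.68
tcp_pos: [0.5455, 0.2877, 0.1231]
ee_rot: [[0.995, -0.1, 0.0], [-0.1, -0.995, 0.002], [-0.0, -0.002, -1.0]]
wrist_force: [1.0, -0.6, 0.4]
gripper_width: 1.003
gripper_force: 0.0
```

step_arm:
  linear:
    - [0,0,0]
    - [0,0,0]
    - [0,0,0]
    - [0,0,0]
    - [0,0,0]
    - [0,0,0]
  delta_rot:
    - [0,0,0]
    - [0,0,0]
    - [0,0,0]
    - [0,0,0]
    - [0,0,0]
    - [0,0,0]
  grip: [87,87,87,87,87,87]

```text
time_s: 56.42
tcp_pos: [0.5455, 0.2877, 0.1231]
ee_rot: [[0.995, -0.1, 0.0], [-0.1, -0.995, 0.002], [0.0, -0.002, -1.0]]
wrist_force: [0.3, 0.6, 0.0]
gripper_width: 1.001
gripper_force: 0.0
```

step_arm:
  linear:
    - [0,0,0]
    - [0,0,0]
    - [0,0,0]
    - [0,0,0]
    - [0,0,0]
    - [0,0,0]
    - [0,0,0]
  delta_rot:
    - [0,0,0]
    - [0,0,0]
    - [0,0,0]
    - [0,0,0]
    - [0,0,0]
    - [0,0,0]
    - [0,0,0]
  grip: [40.5,40.5,40.5,40.5,40.5,40.5,40.5]

```text
time_s: 57.3
tcp_pos: [0.5451, 0.2852, 0.1232]
ee_rot: [[0.995, -0.1, -0.002], [-0.1, -0.995, -0.003], [-0.002, 0.003, -1.0]]
wrist_force: [-0.6, -6.3, 2.2]
gripper_width: 0.472
gripper_force: 7.1
```

```bash
python3 jaw2.py | sed 's/60:.* 72:/72:/'
```

```text
t 57.3 tcp [0.5451 0.2852 0.1232] yaw -5.761214869833202 j6 41.525348908521266 z [-0.0019 -0.0026 -1.    ] w 41.039007384066615 7.057073777541518 [-0.5852 -6.2958  2.2301]
corner px [442.5919 203.9977] [356.6458 204.1099]
72:226,233,239 73:216,223,230 74:215,221,229 75:215,222,230 76:203,211,218 77:184,189,195 78:165,166,164 79:196,190,173 80:245,244,234 81:251,252,252 82:251,253,254 83:252,254,254 84:247,249,247 85:189,194,187 86:115,124,123 87:108,120,120 88:152,161,162 89:198,206,208 90:194,199,200 91:157,156,152 92:197,191,175 93:247,247,242 94:252,253,253 95:251,253,250 96:203,225,245 97:102,166,247 98:69,139,240 99:144,150,195 100:240,221,180 101:255,253,222 102:255,255,241 103:255,255,246
```

step_arm:
  linear:
    - [0,0,0]
    - [0,0,0]
    - [0,0,0]
    - [0,0,0]
    - [0,0,0]
    - [0,0,0]
    - [0,0,0]
    - [0,0,0]
  delta_rot:
    - [0,0,0]
    - [0,0,0]
    - [0,0,0]
    - [0,0,0]
    - [0,0,0]
    - [0,0,0]
    - [0,0,0]
    - [0,0,0]
  grip: [87,87,87,87,87,87,87,87]

```text
time_s: 58.35
tcp_pos: [0.5455, 0.2878, 0.1231]
ee_rot: [[0.995, -0.1, 0.0], [-0.1, -0.995, 0.002], [0.0, -0.002, -1.0]]
wrist_force: [0.2, 0.3, -0.0]
gripper_width: 0.994
gripper_force: 0.0
```

step_arm:
  linear:
    - [0,0,0]
    - [0,0,0]
    - [0,0,0]
    - [0,0,0]
    - [0,0,0]
    - [0,0,0]
    - [0,0,0]
  delta_rot:
    - [0,0,0]
    - [0,0,0]
    - [0,0,0]
    - [0,0,0]
    - [0,0,0]
    - [0,0,0]
    - [0,0,0]
  grip: [20,20,20,20,20,20,20]

```text
time_s: 59.22
tcp_pos: [0.5453, 0.2866, 0.1232]
ee_rot: [[0.995, -0.1, -0.001], [-0.1, -0.995, -0.0], [-0.001, 0.001, -1.0]]
wrist_force: [0.6, -4.2, 3.1]
gripper_width: 0.439
gripper_force: 29.9
```

```bash
python3 jaw2.py | sed 's/60:.* 72:/72:/'
```

```text
t 59.225 tcp [0.5453 0.2866 0.1232] yaw -5.73826865563311 j6 41.518924776425614 z [-0.0009 -0.0005 -1.    ] w 38.171456459477085 29.93380409083329 [ 0.5979 -4.1626  3.0953]
corner px [444.7291 204.2584] [358.6006 204.2811]
72:227,234,240 73:211,218,225 74:206,213,222 75:206,214,221 76:194,202,209 77:185,191,195 78:172,174,174 79:183,177,163 80:239,236,223 81:251,252,251 82:251,253,253 83:251,253,254 84:250,253,252 85:210,214,207 86:127,136,132 87:105,117,118 88:139,149,150 89:192,200,203 90:192,197,198 91:156,155,151 92:197,191,174 93:248,248,242 94:252,254,253 95:251,253,251 96:203,225,245 97:103,168,247 98:69,140,240 99:144,151,197 100:241,222,181 101:255,253,222 102:255,255,241 103:255,254,246
```

step_arm:
  linear:
    - [0,0,0]
    - [0,0,0]
    - [0,0,0]
    - [0,0,0]
    - [0,0,0]
    - [0,0,0]
    - [0,0,0]
    - [0,0,0]
  delta_rot:
    - [0,0,0]
    - [0,0,0]
    - [0,0,0]
    - [0,0,0]
    - [0,0,0]
    - [0,0,0]
    - [0,0,0]
    - [0,0,0]
  grip: [87,87,87,87,87,87,87,87]

```text
time_s: 60.28
tcp_pos: [0.5455, 0.2879, 0.1231]
ee_rot: [[0.995, -0.1, 0.0], [-0.1, -0.995, 0.002], [0.0, -0.002, -1.0]]
wrist_force: [-0.2, -0.1, -0.1]
gripper_width: 0.995
gripper_force: 0.0
```

step_arm:
  linear:
    - [0,0,0]
    - [0,0,0]
    - [0,0,0]
    - [0,0,0]
    - [0,0,0]
    - [0,0,0]
    - [0,0,0]
  delta_rot:
    - [0,0,0]
    - [0,0,0]
    - [0,0,0]
    - [0,0,0]
    - [0,0,0]
    - [0,0,0]
    - [0,0,0]
  grip: [41,41,41,41,41,41,41]

```text
time_s: 61.15
tcp_pos: [0.5451, 0.2848, 0.1232]
ee_rot: [[0.995, -0.1, -0.002], [-0.1, -0.995, -0.004], [-0.002, 0.004, -1.0]]
wrist_force: [1.7, -5.8, 2.3]
gripper_width: 0.482
gripper_force: 16.6
```

```bash
python3 jaw2.py | sed 's/60:.* 72:/72:/'
```

```text
t 61.15 tcp [0.5451 0.2848 0.1232] yaw -5.742805713810874 j6 41.52772090612624 z [-0.0022 -0.0036 -1.    ] w 41.90490661373355 16.640983605757356 [ 1.7387 -5.8424  2.2947]
corner px [441.9463 203.9668] [356.0863 204.0815]
72:230,236,243 73:227,234,241 74:219,226,233 75:213,220,229 76:196,203,211 77:191,197,203 78:207,212,214 79:187,192,193 80:174,170,160 81:230,226,210 82:250,251,248 83:251,253,253 84:251,253,254 85:251,254,254 86:224,228,222 87:139,147,142 88:105,116,116 89:123,133,133 90:155,161,161 91:153,151,146 92:197,191,175 93:247,247,241 94:252,253,253 95:252,253,250 96:203,224,245 97:102,167,247 98:70,139,240 99:147,152,194 100:244,224,178 101:255,254,222 102:255,255,240 103:255,255,246
```

The cushion is at about 4.7 mm with the trigger gripped. A small further squeeze, then I'll check.

step_arm:
  linear:
    - [0,0,0]
    - [0,0,0]
    - [0,0,0]
  delta_rot:
    - [0,0,0]
    - [0,0,0]
    - [0,0,0]
  grip: [40,40,40]

```text
time_s: 61.58
tcp_pos: [0.5452, 0.2855, 0.1232]
ee_rot: [[0.995, -0.1, -0.002], [-0.1, -0.995, -0.002], [-0.001, 0.003, -1.0]]
wrist_force: [2.2, -4.6, 2.1]
gripper_width: 0.465
gripper_force: 16.5
```

```bash
python3 jaw2.py | sed 's/60:.* 72:/72:/'
```

```text
t 61.575 tcp [0.5452 0.2855 0.1232] yaw -5.736250300941882 j6 41.52319147911555 z [-0.0017 -0.0025 -1.    ] w 40.41380161089206 16.51571835118375 [ 2.2272 -4.554   2.1403]
corner px [443.0233 204.1016] [357.0682 204.1757]
72:229,236,242 73:229,235,242 74:222,229,235 75:210,217,224 76:192,199,208 77:189,196,202 78:208,214,216 79:203,208,211 80:172,173,171 81:195,189,172 82:245,243,232 83:251,252,252 84:251,253,254 85:251,253,254 86:248,251,249 87:193,198,190 88:118,128,125 89:107,118,118 90:119,125,123 91:133,131,122 92:197,191,175 93:248,248,242 94:252,254,253 95:252,253,251 96:203,225,245 97:101,167,247 98:70,140,240 99:146,151,194 100:245,224,178 101:255,254,223 102:255,255,241 103:255,255,246
```

The cushion is now at about 5.3 mm of 10, with the trigger held well squeezed. Handing in.

```bash
python3 -c "
from station import finish_job; print(finish_job())"
```

```text
the job is handed in; nothing more can be done
None
```

I handed the job in at about 61.6 s. The block lies flat on the bed against the fixed jaw, with the cushion about half squeezed in (roughly 5.3 of 10 mm by camera). The trigger is held about three-quarters squeezed rather than at its stop. The block tipped in the grip on the first placing, so I set it down on the cloth and placed it again. I kept clear of the packet and vial but did not check their positions at the end.

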